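Charge the mill jar with grinding balls

ROBOT

A 6-joint arm with a two-finger parallel gripper is mounted at the origin on the work surface. World frame = base frame: x ahead of the robot, y to its left, z up, the work surface at z = 0. Lengths are in m, angles in rad, forces in N, time in s.
With the tool pointing down it reaches from about 0.25 to 0.725 m from the base axis. Payload 4 kg.
Tool frame: the origin (TCP) lies at the very end of the fingers, on their centre line; the grasp point (between the pads) lies 19 mm behind it; z points along the fingers, y is the direction in which the jaws open and shut (so a half turn about z gives the same grasp; the last joint's range is limited). The gripper opens to 85 mm and grips with 20 to 120 N. Pads are 22 mm wide; open, the fingers measure 114 mm over their backs; the gripper's body (76 mm by 85 mm) begins 54 mm behind the grasp point. The pads swing forward as they close: fully open they stand 13 mm farther back than shut.
Start: joints at [-1.225, 0.241, 0.005, 1.335, 0, 1.571], TCP at [0.169, -0.47, 0.231] pointing down, gripper open.
Joint ranges: [-2.72, 2.72], [-1.05, 1.87], [-1.09, 1.28], [-1.99, 2.15], [-1.42, 1.44], [-3.14, 3.14]. Speed limits (rad/s): [2.79, 2.79, 3.14, 3.14, 3.14, 3.14].

INTERFACE

Orientations are given as a unit quaternion [x, y, z, w].
In Python, from workcell import bot, camera gives the robot as it stands. The module is installed in compiled form; this text tells all that it offers.
- The arm moves only by the tool send_rows, never from a script. Its argument "deltas" is a list of rows, each an object with "grip": the opening, from 0 (shut) to 1 (fully open); "translation": the shift along the tool's x, y, z in m, a list of three; "twist": the turn, a rotation vector about the tool's x, y, z in degrees, a list of three. A call has 1 to 5 rows; each row is the pose to reach, as a shift and turn from the pose measured when the call began, along the tool's axes at that moment; what a row does not reach only later rows make up. A row lasts 1/8 s, in which the tool goes at most 62.5 mm and 10.7 degrees, less where a joint would pass 70% of its speed; a pose out of reach is approached as far as the arm can. A call with a gripper value outside its range is refused whole. The fingers move at their own pace and stop on an object; the grip force is fixed at half the most. Time passes only in rows, so rows that repeat a pose let the fingers close. It gives the time, the measured TCP pose, the force and the opening at its end, in the units of the state.
- bot.get_obs(): the state, without advancing time (a new reading comes with each control period).
- camera(name): name is "side" or "top"; returns a dict with "color" (400x640x3 uint8, blue, green, red), "intrinsics" (3x3 intrinsics, pixels), "k1" (the pictures are not rectified: a ray, as slopes to the right and down, at radius r is drawn at 1 + k1 r^2 times it, then the intrinsics apply), "xyz" and "rotation" of the camera in the world. Camera axes: x right, y down, z forward; pixel columns grow to the right and rows downward; lengths in m; the calibration is good to about 2 mm. A picture is of the moment at which its call begins. There is no depth.
- bot.job_done(): hands the job in, once; it reports no verdict.
The state is a dict: "clock": time; "joint_pos": joint angles; "joint_vel": joint speeds; "tau": joint torques, N m; "eef_pos": TCP position; "tool_rot": TCP orientation; "ft_force": force on the tool from outside, world axes, zero at the start; "ft_torque": the same for the moment, N m; "grip_width": finger opening in m.
Only numpy, scipy, OpenCV 4.12 (cv2) and the standard library are available. Lean on these libraries where they do the work, as an engineer would, in place of code of your own. Each camera call takes 0.05 s, during which the arm holds its last target.

TASK

Get the mill jar ready to run: take the funnel from its stand and seat it upright in the jar's mouth, then pour all the grinding balls from the scoops (one may be empty) through it into the jar, standing each emptied scoop upright back on the blue mat. When every ball is in the jar, put the funnel back in its stand and close the jar with its lid, fully home. Leave the bottle and the carton where they are.

Things in the scene. Friction and masses are not known exactly. Their poses are not given: they have to be found in the camera images.
- mat: thin blue fabric mat lying on the bench, 220 mm in its x by 360 mm in its y, 1 mm thick, no obstacle; origin at its centre. The scoops stand on it and must be returned to it (scoop origin inside its outline).
- jar: round steel mill jar, open at the top, clamped upright in a white cradle plate 130 x 130 x 10 mm with four clamp studs (53 mm high, within 61 mm of the axis); fixed to the bench. Jar outside diameter 72, inside 64 mm; rim 110 mm and inner floor 16 mm above the bench. Origin: centre of the cradle's underside, z up.
- jar_mouth (a point): centre of the jar's mouth, level with its rim, 110 mm above the bench
- stand_mouth (a point): centre of the mouth of the funnel stand, level with its rim, 45 mm above the bench. The stand is a fixed grey plastic open square socket, 72 mm wide outside, 64 mm inside, on a flat foot 110 mm square.
- funnel: loose steel funnel, about 220 g, wall 3 mm. Origin: centre of the spout's lower end, z up its axis. Spout 56 mm outside, 50 mm inside diameter, z 0 to 25 mm; then a 45 degree cone out to the mouth, 156 mm across at z = 75 mm. Seated in jar or stand, the cone hangs on the rim with the origin 29 mm below the rim.
- funnel_grip (a point): grip point of the funnel's handle, a black upright plate just outside its rim: at x = -92, y = 0, z = 100 mm of the funnel. Plate 12 mm thick in x, 40 mm wide in y, from z = 60 to 120 mm; grip it from above across its thickness, fingertips above the mouth's edge (z = 75 mm).
- lid: loose steel jar lid, about 180 g. Origin: centre of its underside, z up. Plug of diameter 56 mm, z 0 to 10 mm; disc of diameter 78 mm, z 10 to 18 mm; on it a black upright grip bar 14 mm thick in x, 44 mm long in y, z 18 to 54 mm. Fully home, the disc rests on the jar's rim, origin 10 mm below the rim. Starts on the bench, plug down.
- bottle: white plastic bottle, diameter 60 mm, 150 mm high, a bystander; origin at the centre of its underside
- carton: yellow carton, 60 x 120 x 60 mm, a bystander; origin at the centre of its underside
- scoop_a: aluminium dosing scoop, 160 g, one of three alike, holding none, one or two balls. Origin: centre of the floor's underside, z up. Pan 60 mm wide in y; floor 4 mm thick, x = -22 to 50 mm; back wall 36 mm and side walls 32 mm high; the pouring lip is at -x. Balls roll out when tipped lip-down more than about 40 degrees; 55 to 60 degrees empties it.
- scoop_a_bar (a point): centre of scoop_a's black grip bar, which bridges the pan on two uprights (68 mm apart over all): at x = 0, y = 0, z = 74 mm of the scoop (the same on all three); 14 mm thick in x, 68 mm long in y, 20 mm high
- scoop_a_lip (a point): middle of scoop_a's pouring edge, at x = -56, y = 0, z = 22 mm of the scoop (the same on all three); from x = -21 mm the floor rises to it at 30 degrees; low cheeks at its sides, 30 mm high, reach x = -54 mm
- scoop_b: aluminium dosing scoop, 160 g, one of three alike, holding none, one or two balls. Origin: centre of the floor's underside, z up. Pan 60 mm wide in y; floor 4 mm thick, x = -22 to 50 mm; back wall 36 mm and side walls 32 mm high; the pouring lip is at -x. Balls roll out when tipped lip-down more than about 40 degrees; 55 to 60 degrees empties it.
- scoop_c: aluminium dosing scoop, 160 g, one of three alike, holding none, one or two balls. Origin: centre of the floor's underside, z up. Pan 60 mm wide in y; floor 4 mm thick, x = -22 to 50 mm; back wall 36 mm and side walls 32 mm high; the pouring lip is at -x. Balls roll out when tipped lip-down more than about 40 degrees; 55 to 60 degrees empties it.
- ball0_center (a point): centre of a white ceramic grinding ball, 24 mm diameter, 30 g, one of up to six alike (any may be absent), lying in one of the scoops at the start
- ball1_center (a point): centre of a white ceramic grinding ball, 24 mm diameter, 30 g, one of up to six alike (any may be absent), lying in one of the scoops at the start
- ball2_center (a point): centre of a white ceramic grinding ball, 24 mm diameter, 30 g, one of up to six alike (any may be absent), lying in one of the scoops at the start
- ball3_center (a point): centre of a white ceramic grinding ball, 24 mm diameter, 30 g, one of up to six alike (any may be absent), lying in one of the scoops at the start
- ball4_center (a point): centre of a white ceramic grinding ball, 24 mm diameter, 30 g, one of up to six alike (any may be absent), lying in one of the scoops at the start
- ball5_center (a point): centre of a white ceramic grinding ball, 24 mm diameter, 30 g, one of up to six alike (any may be absent), lying in one of the scoops at the start
Things that resemble listed ones, but are neither listed nor needed, are in the scene too. Leave any pink or purple look-alike of the lid alone. What is shaped like the part that bears stand_mouth but green is not meant.

How it is judged:
On the way, in this order (a step that is already met when the one before it is completed fails the run):
1. the funnel is seated upright in the jar's mouth (horizontal distance between funnel and jar_mouth below 0.008 m and z of funnel in the frame of jar_mouth between -0.036 and -0.022 m and angle between funnel's own z axis and vertical below 0.12 rad), for 0.3 s.
2. every grinding ball is in the jar, with the funnel still seated in its mouth (all of step 1 and horizontal distance between each of ball0_center, ball1_center, ball2_center, ball3_center, ball4_center, ball5_center and jar_mouth below 0.03 m and z of each of ball0_center, ball1_center, ball2_center, ball3_center, ball4_center, ball5_center in the frame of jar_mouth below -0.025 m), for 0.3 s.
At the end, for the whole second after the job is handed in: every ball in the jar; lid home on the jar (disc on the rim within 3 mm, centred within 7 mm, level within 0.06 rad); funnel in its stand (within 8 mm, tilt under 0.12 rad); every scoop upright with its origin over the blue mat; all released and at rest (horizontal distance between each of ball0_center, ball1_center, ball2_center, ball3_center, ball4_center, ball5_center and jar_mouth below 0.03 m and z of each of ball0_center, ball1_center, ball2_center, ball3_center, ball4_center, ball5_center in the frame of jar_mouth below -0.025 m and horizontal distance between funnel and stand_mouth below 0.008 m and z of funnel in the frame of stand_mouth between -0.036 and -0.022 m and angle between funnel's own z axis and vertical below 0.12 rad and linear speed of each of funnel, lid, scoop_a, scoop_b, scoop_c below 0.03 m/s and horizontal distance between lid and jar_mouth below 0.007 m and z of lid in the frame of jar_mouth between -0.014 and -0.007 m and angle between lid's own z axis and vertical below 0.06 rad and angle between each of scoop_a, scoop_b, scoop_c's own z axis and vertical below 0.1 rad and height (world z) of scoop_a between -0.004 and 0.006 m and x of scoop_a in the frame of mat between -0.11 and 0.11 m and y of scoop_a in the frame of mat between -0.18 and 0.18 m and height (world z) of scoop_b between -0.004 and 0.006 m and x of scoop_b in the frame of mat between -0.11 and 0.11 m and y of scoop_b in the frame of mat between -0.18 and 0.18 m and height (world z) of scoop_c between -0.004 and 0.006 m and x of scoop_c in the frame of mat between -0.11 and 0.11 m and y of scoop_c in the frame of mat between -0.18 and 0.18 m); the robot touches nothing.
It fails at once if the bottle is moved more than 30 mm or tipped (distance of bottle from where it was at the start of the episode above 0.03 m or angle between bottle's own z axis and vertical above 0.4 rad).
It fails at once if the carton is moved more than 30 mm or tipped (distance of carton from where it was at the start of the episode above 0.03 m or angle between carton's own z axis and vertical above 0.4 rad).
Of ball0, ball1, ball2, ball3, ball4, ball5 only 3 to 6 are there at a start; the rules pass over those that are not, and their reading is None.
At some moment in a run one of lid, scoop_a, scoop_b, scoop_c may be knocked a few centimetres aside while the robot is not near it.
It also fails if it takes over 210 s, if anything falls off the work surface, if the arm or the gripper's body presses on something with over 40 N, if the wrist force passes 120 N, or if a joint passes its speed limit or range.

## Working session

There is one attempt and no reset: what is moved stays moved. The work goes in short steps, Python scripts to look and compute and a tool call to move; the robot and the scene stay as the last step left them, time stands still between calls to the robot, and variables do not carry over. Pictures are saved under pics/ and viewed, and the job is handed in when it is done.

Besides the shell and the picture viewer there is one more tool, called after "Emit:" in YAML: its name, and indented under it one key for each argument. send_rows: Moves the arm, as the interface text tells. Its arguments: {"type":"object","properties":{"deltas":{"type":"array","items":{"type":"object","properties":{"grip":{"type":"number"},"translation":{"type":"array","items":{"type":"number"}},"twist":{"type":"array","items":{"type":"number"}}}}}},"required":["deltas"]}

```bash
mkdir -p pics; cat > h.py <<'E'
import numpy as np, cv2
from workcell import bot, camera
from scipy.spatial.transform import Rotation as R
def snap(tag):
    d={}
    for n in ("side","top"):
        c=camera(n); cv2.imwrite(f"pics/{tag}_{n}.png",c["color"]); d[n]=c
    return d
E
python3 - <<'E'
from h import *
d=snap("a")
for n in d:
    c=d[n]; print(n,c["intrinsics"],c["k1"],c["xyz"],c["rotation"])
print(bot.get_obs())
E
```

```text
side [[384.38739022   0.         326.19193229]
 [  0.         384.38739022 202.07886399]
 [  0.           0.           1.        ]] -0.056126982308326856 [0.21159619 0.86045342 0.62583024] [-0.16640778  0.84373597 -0.50055886  0.09929197]
top [[408.12252746   0.         310.85472112]
 [  0.         408.12252746 198.30928028]
 [  0.           0.           1.        ]] -0.018172412731399246 [ 0.48180305 -0.03099205  1.1678664 ] [-0.69998221  0.71295717 -0.03166772  0.02672341]
{'clock': 0.1, 'joint_pos': array([-1.22499380e+00,  2.41344674e-01,  3.86283579e-03,  1.33522140e+00,
        1.87137389e-05,  1.57079471e+00]), 'joint_vel': array([ 0.00099072, -0.0026604 ,  0.00210346, -0.00102554,  0.00016321,
       -0.00184526]), 'tau': array([-2.07474341e-04, -3.73137832e+01,  2.53009915e+01,  1.08905553e-02,
       -2.67934718e-05,  1.58086186e-05]), 'eef_pos': array([ 0.16928717, -0.46986126,  0.23049996]), 'tool_rot': array([ 9.85089191e-01,  1.72041785e-01, -1.54815511e-04, -9.40849815e-04]), 'ft_force': array([-0.31789196, -0.45898633, -0.47624107]), 'ft_torque': array([-0.01252984, -0.00498999, -0.05541148]), 'grip_width': 0.0853631182264688}
```

View pics/a_side.png

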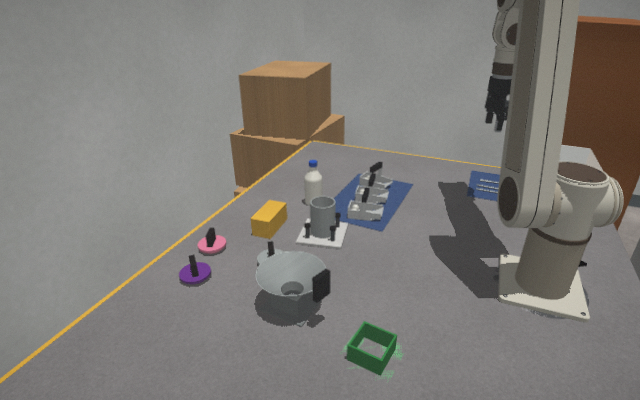

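View pics/a_top.png

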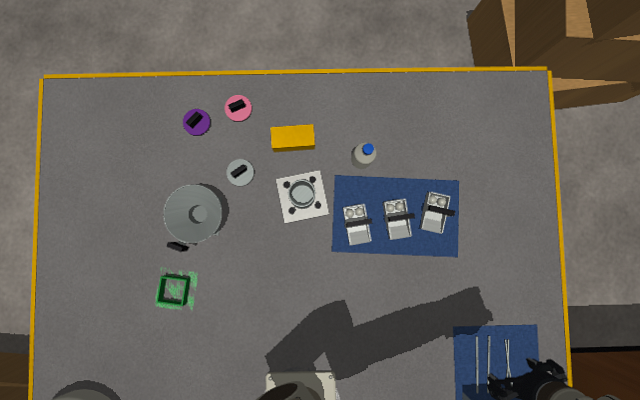

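The top view has world +x up and +y left. In it: funnel in its stand (192,213), jar (302,195), lid (240,172), pink and purple look-alikes (238,108) and (197,122), carton (293,137), bottle (365,153), and three scoops on the mat. Next I'll enlarge the key areas.

```bash
python3 - <<'E'
import cv2
t=cv2.imread("pics/a_top.png")
def crop(x,y,w,h,s,n,im=t): cv2.imwrite(n,cv2.resize(im[y:y+h,x:x+w],None,fx=s,fy=s,interpolation=cv2.INTER_CUBIC))
crop(325,170,140,95,5.7,"pics/a_scoops.png")
crop(150,150,190,110,4.2,"pics/a_fun.png")
s=cv2.imread("pics/a_side.png")
crop(235,150,190,140,4.2,"pics/a_s.png",s)
E
```

```text
(no output)
```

View pics/a_scoops.png

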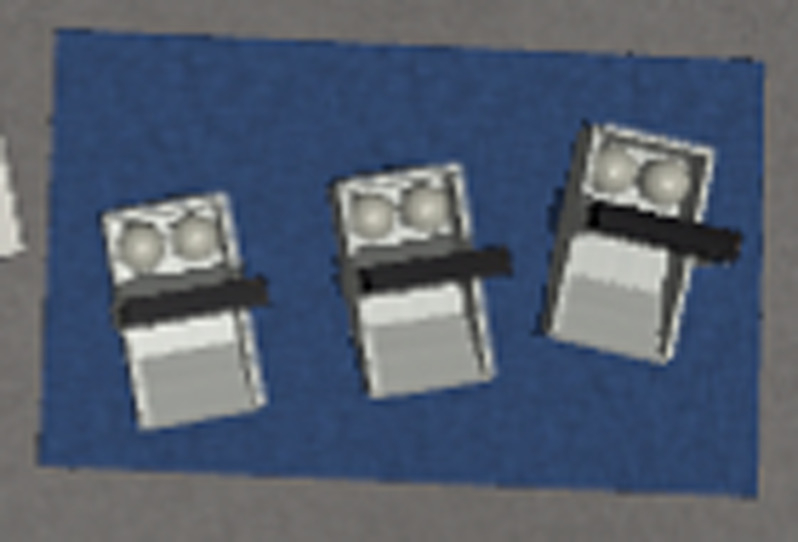

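View pics/a_fun.png

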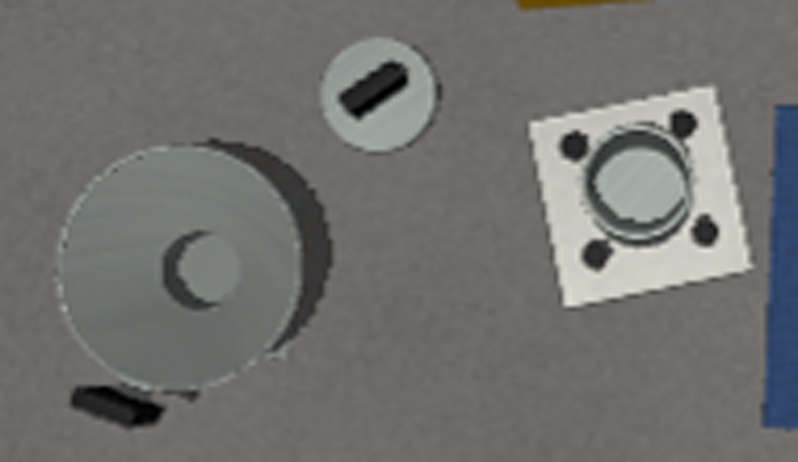

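View pics/a_s.png

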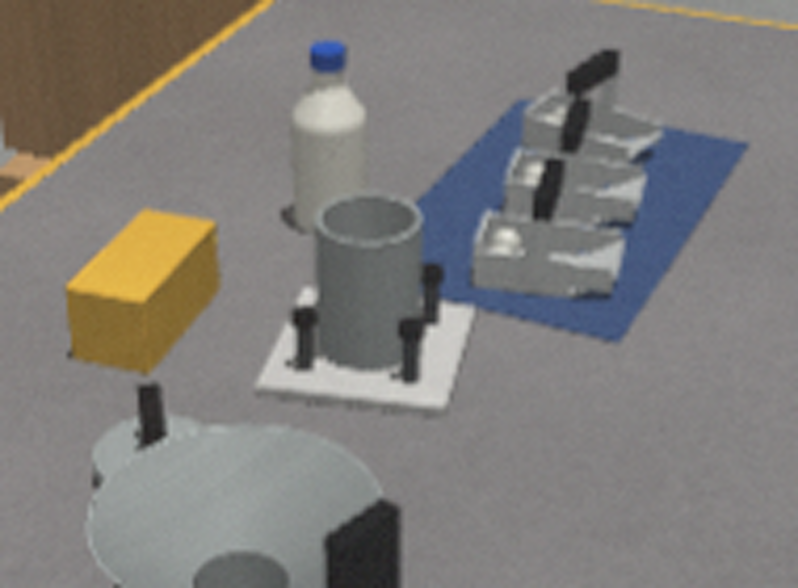

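```bash
cat >> h.py <<'E'
from scipy.optimize import least_squares
CAM={"side":(384.38739022,326.19193229,202.07886399,-0.056126982308326856,[0.21159619,0.86045342,0.62583024],[-0.16640778,0.84373597,-0.50055886,0.09929197]),
"top":(408.12252746,310.85472112,198.30928028,-0.018172412731399246,[0.48180305,-0.03099205,1.1678664],[-0.69998221,0.71295717,-0.03166772,0.02672341])}
def proj(n,P):
    f,cx,cy,k,t,q=CAM[n]; P=np.atleast_2d(P)
    c=R.from_quat(q).inv().apply(P-np.array(t)); s=c[:,:2]/c[:,2:]
    s=s*(1+k*(s**2).sum(1,keepdims=True)); return s*f+[cx,cy]
def ray(n,uv,z):
    f,cx,cy,k,t,q=CAM[n]; d=(np.array(uv,float)-[cx,cy])/f; s=d.copy()
    for _ in range(20): s=d/(1+k*(s**2).sum())
    w=R.from_quat(q).apply([s[0],s[1],1]); t=np.array(t); return t+w*(z-t[2])/w[2]
def fit(obs,x0,yawfree=True):
    # obs: list (cam,(u,v),[x,y,z local])
    def f(p):
        c,s=np.cos(p[2]),np.sin(p[2]); r=[]
        for n,uv,l in obs:
            P=[p[0]+c*l[0]-s*l[1],p[1]+s*l[0]+c*l[1],l[2]]; r.append(proj(n,P)[0]-uv)
        return np.concatenate(r)
    o=least_squares(f,x0); return o.x,np.round(o.fun.reshape(-1,2),1)
def cr(pts,off,s): return [((u+.5)/s-.5+off[0],(v+.5)/s-.5+off[1]) for u,v in pts]
def crop(src,x,y,w,h,s,n): 
    im=cv2.imread(src); cv2.imwrite(n,cv2.resize(im[y:y+h,x:x+w],None,fx=s,fy=s,interpolation=cv2.INTER_CUBIC))
def rows(pos,quat=None,yawdeg=None):
    """delta translation (mm) & twist (deg) from now to the target pose"""
    o=bot.get_obs(); r0=R.from_quat(o["tool_rot"])
    r1=R.from_quat(quat) if quat is not None else r0
    print("t",o["clock"],"d",np.round(r0.inv().apply(np.array(pos)-o["eef_pos"]),4),"tw",np.round((r0.inv()*r1).as_rotvec(degrees=True),1))
def down(ydir):
    """tool pointing down, tool y axis at world angle ydir (deg)"""
    a=np.radians(ydir); y=np.array([np.cos(a),np.sin(a),0]); z=np.array([0,0,-1]); x=np.cross(y,z)
    return R.from_matrix(np.stack([x,y,z],1)).as_quat()
SC=[(-56,30,22),(-56,-30,22),(50,30,36),(50,-30,36),(0,34,84),(0,-34,84)]
E
python3 - <<'E'
from h import *
def L(l): return np.array(l)/1000
o=(325,170);s=5.7
for nm,pts in {"S1":[(140,430),(267,405),(103,210),(228,192),(119,309),(267,289)],"S2":[(372,398),(494,378),(333,183),(461,163),(358,279),(512,261)],"S3":[(546,333),(668,362),(590,123),(715,150),(588,215),(741,245)]}.items():
    px=cr(pts,o,s); x0=ray("top",px[4],.05); x0=[x0[0],x0[1],0]
    p,r=fit([("top",q,L(l)) for q,l in zip(px,SC)],x0); print(nm,np.round(p,4),np.degrees(p[2]),r.tolist())
o=(150,150);s=4.2
print("funnel",[ray("top",cr([q],o,s)[0],.091) for q in [(179,267),(58,267),(300,267),(179,145),(179,390)]])
print("jar",[ray("top",cr([q],o,s)[0],.110) for q in [(638,183),(583,183),(693,183),(638,122),(638,243)]])
print("crad",[ray("top",cr([q],o,s)[0],.010) for q in [(528,125),(715,87),(752,267),(567,306)]])
print("lid",[ray("top",cr([q],o,s)[0],.018) for q in [(379,95),(320,95),(438,95),(379,38),(379,152)]])
print("mat",[ray("top",cr([q],(325,170),5.7)[0],.001) for q in [(57,30),(763,63),(756,497),(40,465)]])
crop("pics/a_side.png",180,210,160,110,5,"pics/a_s2.png")
crop("pics/a_top.png",150,150,110,110,7,"pics/a_f2.png")
E
```

```text
S1 [ 0.5054 -0.1659  0.1531] 8.771808722771137 [[0.1, -0.6], [-1.1, 0.1], [0.3, 0.3], [-0.4, -0.2], [0.9, 0.6], [0.1, -0.2]]
S2 [ 0.5171 -0.2794  0.146 ] 8.367653363857471 [[-0.3, -0.1], [-0.8, -0.1], [0.7, 0.0], [-0.7, 0.0], [1.5, 0.6], [-0.5, -0.4]]
S3 [ 0.5339 -0.3874 -0.2217] -12.700280019475194 [[-0.0, 0.5], [-0.5, -0.3], [0.4, 0.1], [-0.5, -0.3], [1.2, 0.1], [-0.7, -0.0]]
funnel [array([0.53715281, 0.27436295, 0.091     ]), array([0.53851646, 0.35053757, 0.091     ]), array([0.5357838 , 0.19829301, 0.091     ]), array([0.61431512, 0.27477621, 0.091     ]), array([0.46024995, 0.27400946, 0.091     ])]
jar [array([ 0.58312207, -0.01517309,  0.11      ]), array([0.5837371 , 0.01890417, 0.11      ]), array([ 0.58250735, -0.04926131,  0.11      ]), array([ 0.62121049, -0.01580962,  0.11      ]), array([ 0.54587859, -0.01454959,  0.11      ])]
crad [array([0.6336722 , 0.06046199, 0.01      ]), array([ 0.65749547, -0.06726313,  0.01      ]), array([ 0.53428157, -0.08976386,  0.01      ]), array([0.51026272, 0.03558365, 0.01      ])]
lid [array([0.65488158, 0.16035596, 0.018     ]), array([0.65560611, 0.20026384, 0.018     ]), array([0.65416044, 0.12045706, 0.018     ]), array([0.69389714, 0.16020923, 0.018     ]), array([0.61609064, 0.16050995, 0.018     ])]
mat [array([ 0.64496671, -0.10976147,  0.001     ]), array([ 0.62187935, -0.46792063,  0.001     ]), array([ 0.40363497, -0.45392072,  0.001     ]), array([ 0.42663905, -0.09618458,  0.001     ])]
```

View pics/a_s2.png

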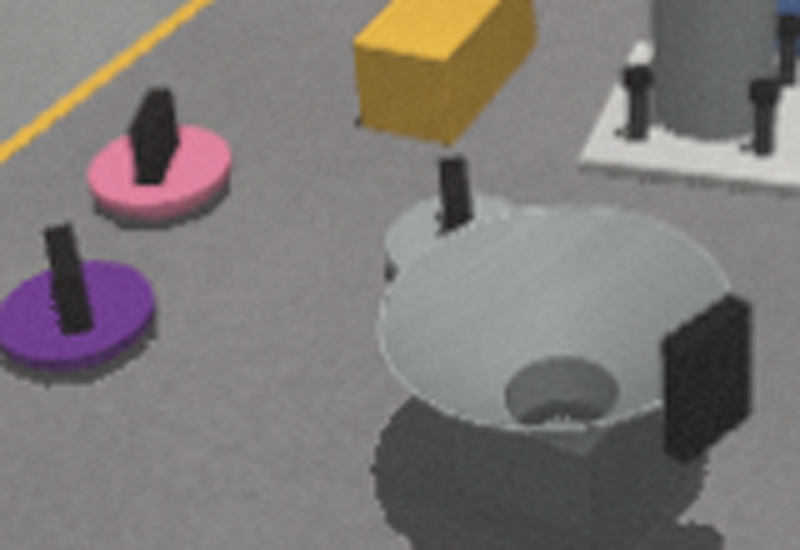

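View pics/a_f2.png

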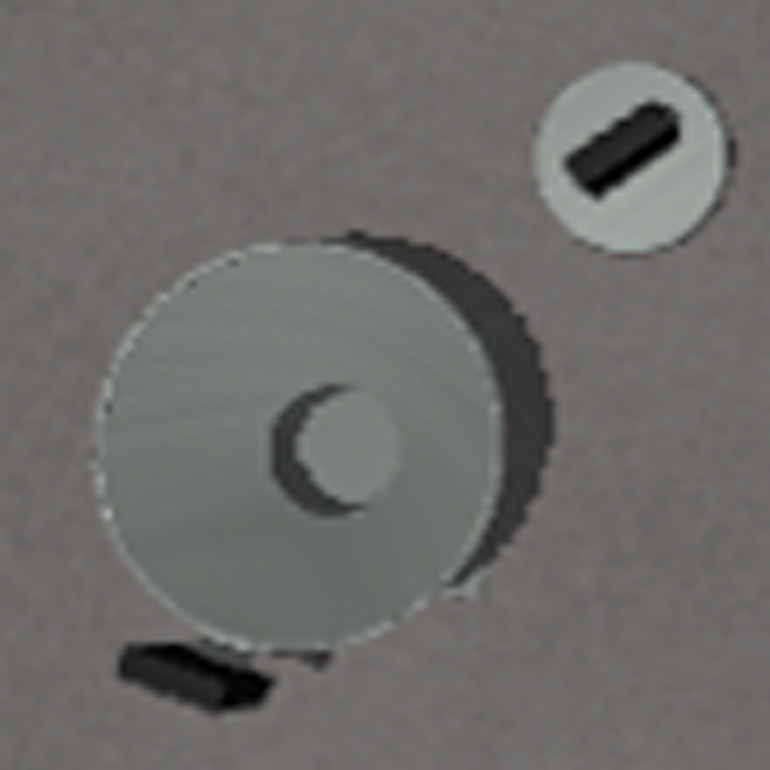

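```bash
python3 - <<'E'
from h import *
c=np.array([.5372,.2744])
for q in [(178,678),(123,656),(232,700)]:
    P=ray("top",cr([q],(150,150),7)[0],.136)[:2]; print(P,np.linalg.norm(P-c),np.degrees(np.arctan2(*(P-c)[::-1])))
for q in [(663,345),(735,297),(750,303),(707,323)]:
    P=ray("side",cr([q],(180,210),5)[0],.136)[:2]; print(P,np.linalg.norm(P-c),np.degrees(np.arctan2(*(P-c)[::-1])))
a=ray("top",cr([(578,178)],(150,150),7)[0],.054);b=ray("top",cr([(664,115)],(150,150),7)[0],.054);print("lidbar",a,b,(a+b)/2,np.linalg.norm(a-b),np.degrees(np.arctan2(b[1]-a[1],b[0]-a[0])))
for yaw in (147,150,152,155,158):
    a=np.radians(yaw); u=np.array([np.cos(a),np.sin(a)]);v=np.array([-u[1],u[0]])
    for r,w in [(86,20),(86,-20),(98,20),(98,-20)]:
        P=np.append(c+(r*u+w*v)/1000,.136)
        print(yaw,r,w,np.round((proj("top",P)[0]-[150,150]+.5)*7-.5),np.round((proj("side",P)[0]-[180,210]+.5)*5-.5))
E
```

```text
[0.45202749 0.30460071] 0.09036835593344729 160.47636722532908
[0.46023158 0.32445703] 0.091814181908731 146.96171625661967
[0.44383954 0.28513738] 0.09397588565838906 173.43924417623487
[0.45992688 0.32944349] 0.09487318425241367 144.5368248537288
[0.44520605 0.29124409] 0.09352330876747038 169.62407804703207
[0.43817225 0.2925013 ] 0.10066852608651161 169.64125553573157
[0.44927014 0.31059243] 0.09508707828865255 157.62765729025497
lidbar [0.64218299 0.17561074 0.054     ] [0.66657947 0.14170425 0.054     ] [0.65438123 0.15865749 0.054     ] 0.041771263344433915 -54.26414190126389
147 86 20 [178. 672.] [702. 311.]
147 86 -20 [ 86. 613.] [616. 348.]
147 98 20 [160. 700.] [719. 327.]
147 98 -20 [ 67. 641.] [633. 365.]
150 86 20 [191. 676.] [709. 305.]
150 86 -20 [ 95. 622.] [628. 345.]
150 98 20 [174. 705.] [728. 321.]
150 98 -20 [ 78. 651.] [645. 361.]
152 86 20 [199. 678.] [714. 302.]
152 86 -20 [101. 627.] [635. 343.]
152 98 20 [183. 708.] [733. 316.]
152 98 -20 [ 85. 657.] [654. 358.]
155 86 20 [211. 681.] [721. 296.]
155 86 -20 [111. 635.] [645. 339.]
155 98 20 [197. 712.] [741. 310.]
155 98 -20 [ 97. 666.] [666. 354.]
158 86 20 [224. 683.] [727. 290.]
158 86 -20 [121. 643.] [656. 335.]
158 98 20 [211. 714.] [748. 303.]
158 98 -20 [108. 674.] [677. 349.]
```

Funnel handle points along yaw 159°, grip point about (0.451, 0.307). Jar axis (0.5835, -0.015), and lid (0.655, 0.160). There are six balls, two per scoop.

```bash
python3 - <<'E'
from h import *
rows([.4513,.3074,.20],down(-21))
E
```

```text
t 0.1 d [ 0.5288 -0.6356  0.0317] tw [ -0.1  -0.  -49.2]
```

Emit:
send_rows:
  deltas:
    - {"translation":[0.529,-0.636,0.03],"twist":[0,0,-49],"grip":1}
    - {"translation":[0.529,-0.636,0.03],"twist":[0,0,-49],"grip":1}
    - {"translation":[0.529,-0.636,0.03],"twist":[0,0,-49],"grip":1}
    - {"translation":[0.529,-0.636,0.03],"twist":[0,0,-49],"grip":1}
    - {"translation":[0.529,-0.636,0.03],"twist":[0,0,-49],"grip":1}

```text
clock: 0.72
eef_pos: [0.2759, -0.1749, 0.2199]
tool_rot: [0.824, 0.566, 0.0, -0.001]
ft_force: [1.0, -0.7, 0.0]
grip_width: 0.0851
```

```bash
python3 - <<'E'
from h import *
o=bot.get_obs();print(o["eef_pos"],o["joint_pos"])
rows([.4513,.3074,.20],down(-21))
E
```

```text
[ 0.27590939 -0.17492553  0.21991698] [-0.56640278 -0.10051245 -0.39697955  1.27550277  0.00146428  1.37139298]
t 0.725 d [ 0.5131 -0.0093  0.0208] tw [-0.  -0.1 -0. ]
```

Emit:
send_rows:
  deltas:
    - {"translation":[0.513,-0.009,0.02],"twist":[0,0,0],"grip":1}
    - {"translation":[0.513,-0.009,0.02],"twist":[0,0,0],"grip":1}
    - {"translation":[0.513,-0.009,0.02],"twist":[0,0,0],"grip":1}
    - {"translation":[0.513,-0.009,0.02],"twist":[0,0,0],"grip":1}
    - {"translation":[0.513,-0.009,0.02],"twist":[0,0,0],"grip":1}

```text
clock: 1.35
eef_pos: [0.3826, 0.1189, 0.2083]
tool_rot: [0.824, 0.567, 0.001, -0.001]
ft_force: [0.3, -0.6, 0.3]
grip_width: 0.085
```

Emit:
send_rows:
  deltas:
    - {"translation":[0.204,-0.004,0.008],"twist":[0,0,0],"grip":1}
    - {"translation":[0.204,-0.004,0.008],"twist":[0,0,0],"grip":1}
    - {"translation":[0.204,-0.004,0.008],"twist":[0,0,0],"grip":1}
    - {"translation":[0.204,-0.004,0.008],"twist":[0,0,0],"grip":1}

```text
clock: 1.85
eef_pos: [0.4521, 0.3141, 0.199]
tool_rot: [0.823, 0.568, -0.0, -0.001]
ft_force: [-0.6, -0.5, -0.6]
grip_width: 0.0856
```

```bash
python3 - <<'E'
from h import *
o=bot.get_obs();print(o["eef_pos"],o["joint_pos"])
rows([.4513,.3074,.097],down(-21))
E
```

```text
[0.45207943 0.31409833 0.19901987] [6.06420832e-01 3.55698530e-01 7.90683134e-02 1.29418854e+00
 1.44565740e-03 2.53992131e+00]
t 1.85 d [-0.0066  0.0018  0.102 ] tw [-0.1 -0.   0.2]
```

Emit:
send_rows:
  deltas:
    - {"translation":[-0.0066,0.0018,0.03],"twist":[0,0,0],"grip":1}
    - {"translation":[-0.0066,0.0018,0.06],"twist":[0,0,0],"grip":1}
    - {"translation":[-0.0066,0.0018,0.085],"twist":[0,0,0],"grip":1}
    - {"translation":[-0.0066,0.0018,0.102],"twist":[0,0,0],"grip":1}
    - {"translation":[-0.0066,0.0018,0.102],"twist":[0,0,0],"grip":1}

```text
clock: 2.48
eef_pos: [0.4499, 0.3064, 0.0951]
tool_rot: [0.823, 0.568, -0.002, -0.001]
ft_force: [-0.7, 0.4, 0.7]
grip_width: 0.0856
```

Emit:
send_rows:
  deltas:
    - {"translation":[0,0,0],"twist":[0,0,0],"grip":0}
    - {"translation":[0,0,0],"twist":[0,0,0],"grip":0}
    - {"translation":[0,0,0],"twist":[0,0,0],"grip":0}
    - {"translation":[0,0,0],"twist":[0,0,0],"grip":0}
    - {"translation":[0,0,0],"twist":[0,0,0],"grip":0}

```text
clock: 3.1
eef_pos: [0.4501, 0.3065, 0.0956]
tool_rot: [0.823, 0.568, -0.002, -0.001]
ft_force: [-1.0, -0.6, 2.4]
grip_width: 0.0111
```

```bash
python3 - <<'E'
from h import *
snap("b"); crop("pics/b_side.png",180,200,200,130,4,"pics/b_s2.png")
rows([.4513,.3074,.20],down(-21))
E
```

```text
t 3.2 d [ 0.001   0.0004 -0.1045] tw [-0.2  0.1  0.2]
```

View pics/b_s2.png

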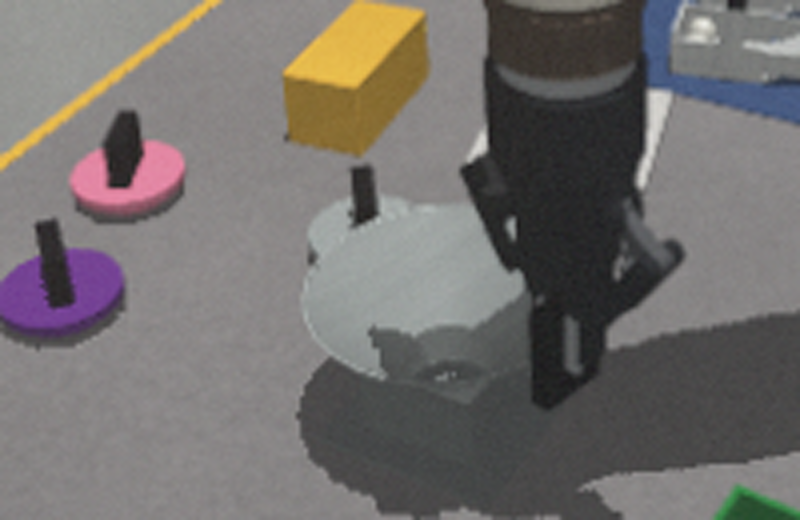

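Gripped (width 11 mm on the 12 mm plate). Lifting.

Emit:
send_rows:
  deltas:
    - {"translation":[0,0,-0.01],"twist":[0,0,0],"grip":0}
    - {"translation":[0,0,-0.03],"twist":[0,0,0],"grip":0}
    - {"translation":[0,0,-0.06],"twist":[0,0,0],"grip":0}
    - {"translation":[0,0,-0.09],"twist":[0,0,0],"grip":0}
    - {"translation":[0,0,-0.12],"twist":[0,0,0],"grip":0}

```text
clock: 3.82
eef_pos: [0.45, 0.3064, 0.2163]
tool_rot: [0.823, 0.568, -0.003, -0.001]
ft_force: [1.3, 0.4, -2.5]
grip_width: 0.0116
```

```bash
python3 - <<'E'
from h import *
snap("c"); crop("pics/c_side.png",180,160,200,150,4,"pics/c_s2.png")
crop("pics/c_top.png",130,130,120,120,5,"pics/c_t2.png")
a=np.radians(-60)
T=np.array([.5835,-.0152])-.092*np.array([np.cos(a),np.sin(a)])
print(T); rows([T[0],T[1],.22],down(-60))
E
```

```text
[0.5375     0.06447434]
t 3.925 d [-0.1973  0.1661 -0.0014] tw [-0.  -0.2 39.2]
```

View pics/c_s2.png

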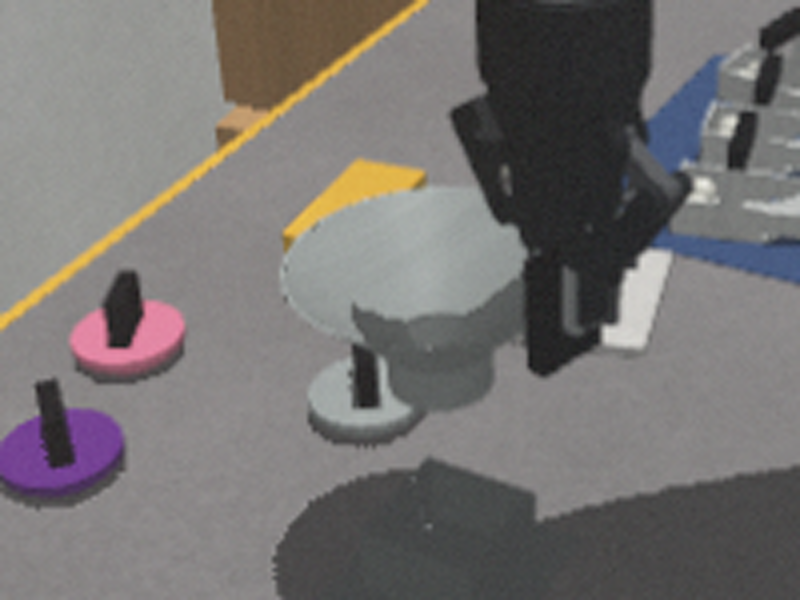

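View pics/c_t2.png

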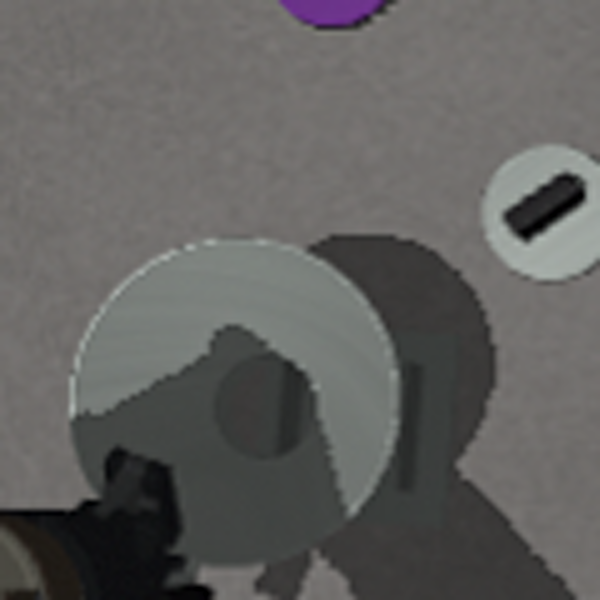

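Funnel hangs level. Moving above the jar.

Emit:
send_rows:
  deltas:
    - {"translation":[-0.04,0.034,-0.003],"twist":[0,0,8],"grip":0}
    - {"translation":[-0.08,0.067,-0.003],"twist":[0,0,16],"grip":0}
    - {"translation":[-0.12,0.1,-0.003],"twist":[0,0,24],"grip":0}
    - {"translation":[-0.16,0.134,-0.003],"twist":[0,0,32],"grip":0}
    - {"translation":[-0.197,0.166,-0.003],"twist":[0,0,39.2],"grip":0}

```text
clock: 4.55
eef_pos: [0.5369, 0.0631, 0.2198]
tool_rot: [0.966, 0.257, -0.0, -0.002]
ft_force: [0.7, 0.2, -3.7]
grip_width: 0.0112
```

Emit:
send_rows:
  deltas:
    - {"translation":[0,0,0],"twist":[0,0,0],"grip":0}
    - {"translation":[0,0,0],"twist":[0,0,0],"grip":0}

```text
clock: 4.8
eef_pos: [0.5359, 0.063, 0.2182]
tool_rot: [0.966, 0.257, -0.002, -0.002]
ft_force: [-0.0, -0.0, -1.5]
grip_width: 0.0117
```

```bash
python3 - <<'E'
from h import *
snap("d"); crop("pics/d_side.png",220,110,200,150,4,"pics/d_s2.png")
crop("pics/d_top.png",220,110,140,120,5,"pics/d_t2.png")
rows([.5375,.0645,.22],down(-60))
rows([.5375,.0645,.162],down(-60))
E
```

```text
t 4.9 d [ 0.0014  0.0003 -0.001 ] tw [-0.3  0.1 -0.1]
t 4.9 d [0.0014 0.0006 0.057 ] tw [-0.3  0.1 -0.1]
```

View pics/d_s2.png

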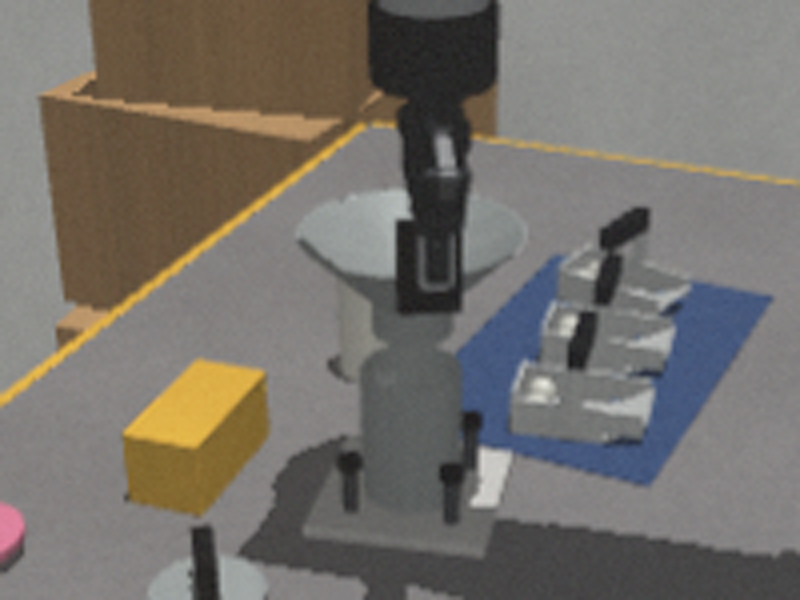

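View pics/d_t2.png

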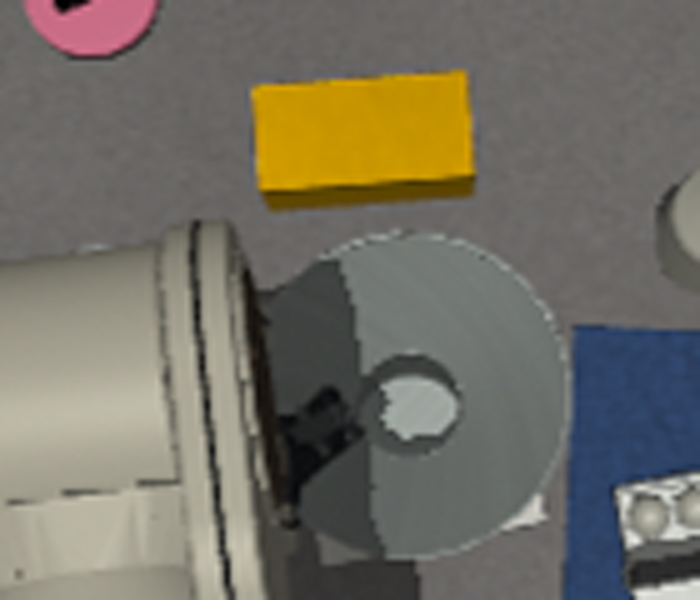

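```bash
python3 - <<'E'
from h import *
print(ray("top",cr([(409.5,392.5)],(220,110),5)[0],.2135), ray("top",cr([(412,402)],(220,110),5)[0],.2135-.075))
E
```

```text
[ 0.5852302  -0.01686582  0.2135    ] [ 0.58849317 -0.01694186  0.1385    ]
```

Emit:
send_rows:
  deltas:
    - {"translation":[0.001,0,0.012],"twist":[0,0,0],"grip":0}
    - {"translation":[0.001,0,0.025],"twist":[0,0,0],"grip":0}
    - {"translation":[0.001,0,0.038],"twist":[0,0,0],"grip":0}
    - {"translation":[0.001,0,0.05],"twist":[0,0,0],"grip":0}
    - {"translation":[0.001,0,0.055],"twist":[0,0,0],"grip":0}

```text
clock: 5.52
eef_pos: [0.5362, 0.0647, 0.1627]
tool_rot: [0.966, 0.258, -0.002, -0.002]
ft_force: [1.2, -0.2, -2.2]
grip_width: 0.0113
```

```bash
python3 - <<'E'
from h import *
o=bot.get_obs();print(o["eef_pos"],o["ft_force"])
E
```

```text
[0.53619242 0.06471621 0.16268331] [ 1.17982972 -0.2218234  -2.212952  ]
```

Emit:
send_rows:
  deltas:
    - {"translation":[0,0,0.002],"twist":[0,0,0],"grip":0}
    - {"translation":[0,0,0.003],"twist":[0,0,0],"grip":0}
    - {"translation":[0,0,0.003],"twist":[0,0,0],"grip":0}

```text
clock: 5.9
eef_pos: [0.5365, 0.065, 0.1612]
tool_rot: [0.966, 0.258, -0.001, -0.002]
ft_force: [-3.5, 2.4, 5.6]
grip_width: 0.0115
```

Emit:
send_rows:
  deltas:
    - {"translation":[0,0,0],"twist":[0,0,0],"grip":0.5}
    - {"translation":[0,0,0],"twist":[0,0,0],"grip":0.6}
    - {"translation":[0,0,0],"twist":[0,0,0],"grip":0.6}
    - {"translation":[0,0,-0.04],"twist":[0,0,0],"grip":0.8}
    - {"translation":[0,0,-0.09],"twist":[0,0,0],"grip":1}

```text
clock: 6.52
eef_pos: [0.5359, 0.0644, 0.2507]
tool_rot: [0.966, 0.258, -0.003, -0.002]
ft_force: [0.8, 0.2, -0.9]
grip_width: 0.0836
```

```bash
python3 - <<'E'
from h import *
rows([.30,-.17,.30],down(-30))
E
```

```text
t 6.525 d [-0.3216  0.0855 -0.0484] tw [ -0.4   0.2 -30.1]
```

Emit:
send_rows:
  deltas:
    - {"translation":[-0.1,0.02,-0.048],"twist":[0,0,-5],"grip":1}
    - {"translation":[-0.322,0.085,-0.048],"twist":[0,0,-30],"grip":1}
    - {"translation":[-0.322,0.085,-0.048],"twist":[0,0,-30],"grip":1}
    - {"translation":[-0.322,0.085,-0.048],"twist":[0,0,-30],"grip":1}
    - {"translation":[-0.322,0.085,-0.048],"twist":[0,0,-30],"grip":1}

```text
clock: 7.15
eef_pos: [0.3219, -0.1468, 0.2971]
tool_rot: [0.866, 0.5, -0.002, -0.002]
ft_force: [0.0, -1.0, 0.9]
grip_width: 0.0856
```

```bash
python3 - <<'E'
from h import *
print(bot.get_obs()["eef_pos"])
snap("e"); crop("pics/e_side.png",220,110,200,150,4,"pics/e_s2.png")
crop("pics/e_top.png",230,130,240,140,3.3,"pics/e_t2.png")
E
```

```text
[ 0.32189276 -0.1468433   0.29710357]
```

View pics/e_s2.png

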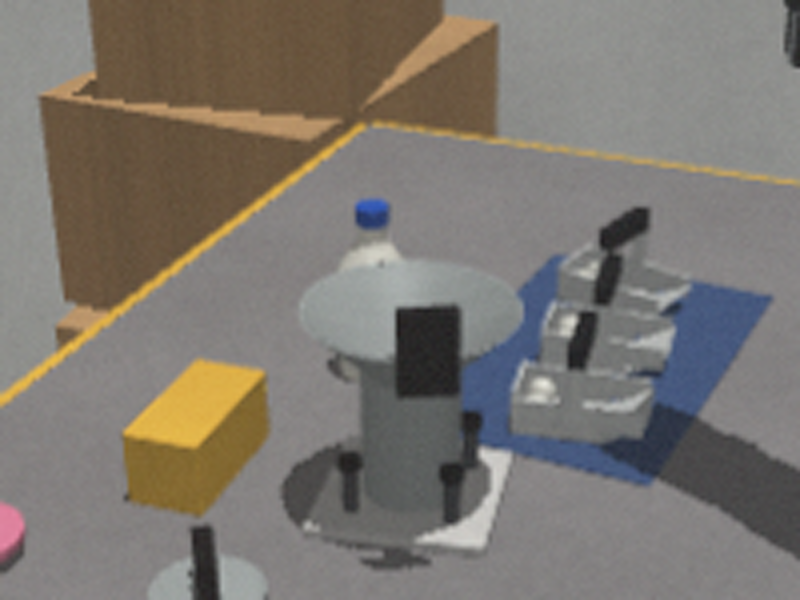

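View pics/e_t2.png

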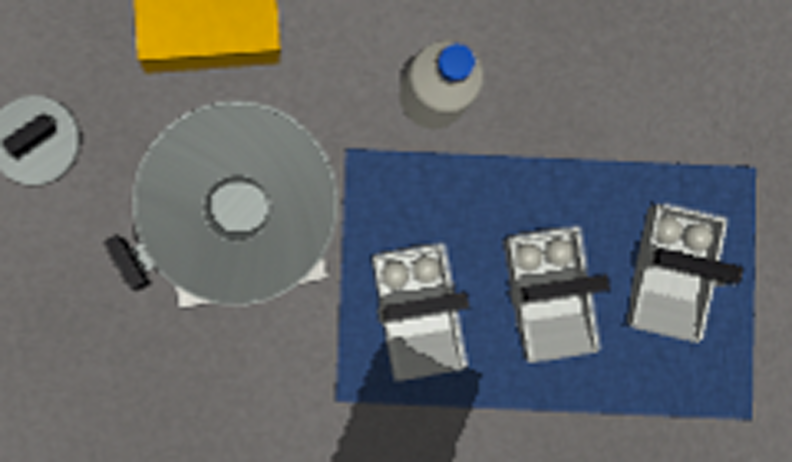

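```bash
python3 - <<'E'
from h import *
print(ray("top",cr([(234.5,203)],(230,130),3.3)[0],.156))
rows([.505,-.166,.13],down(8.8))
rows([.505,-.166,.056],down(8.8))
E
```

```text
[ 0.58381625 -0.01392416  0.156     ]
t 7.25 d [0.0803 0.169  0.1665] tw [ -0.4   0.  -39.5]
t 7.25 d [0.0805 0.1695 0.2405] tw [ -0.4   0.  -39.5]
```

Emit:
send_rows:
  deltas:
    - {"translation":[0.08,0.169,0.15],"twist":[-0.4,0,-39.5],"grip":1}
    - {"translation":[0.08,0.169,0.15],"twist":[-0.4,0,-39.5],"grip":1}
    - {"translation":[0.08,0.169,0.15],"twist":[-0.4,0,-39.5],"grip":1}
    - {"translation":[0.08,0.169,0.15],"twist":[-0.4,0,-39.5],"grip":1}
    - {"translation":[0.08,0.169,0.15],"twist":[-0.4,0,-39.5],"grip":1}

```text
clock: 7.88
eef_pos: [0.5052, -0.1651, 0.1419]
tool_rot: [0.65, 0.76, -0.001, -0.003]
ft_force: [-0.3, -0.3, 0.6]
grip_width: 0.0855
```

```bash
python3 - <<'E'
from h import *
rows([.505,-.166,.056],down(8.8))
E
```

```text
t 7.875 d [-0.0011  0.0002  0.0859] tw [-0.4 -0.2  0.1]
```

Emit:
send_rows:
  deltas:
    - {"translation":[-0.001,0,0.03],"twist":[-0.4,0,0],"grip":1}
    - {"translation":[-0.001,0,0.06],"twist":[-0.4,0,0],"grip":1}
    - {"translation":[-0.001,0,0.086],"twist":[-0.4,0,0],"grip":1}
    - {"translation":[-0.001,0,0.086],"twist":[-0.4,0,0],"grip":0.5}
    - {"translation":[-0.001,0,0.086],"twist":[-0.4,0,0],"grip":0}

```text
clock: 8.5
eef_pos: [0.5056, -0.1661, 0.0576]
tool_rot: [0.65, 0.76, 0.002, 0.0]
ft_force: [0.2, -0.0, -0.0]
grip_width: 0.0517
```

Emit:
send_rows:
  deltas:
    - {"translation":[0,0,0],"twist":[0,0,0],"grip":0}
    - {"translation":[0,0,0],"twist":[0,0,0],"grip":0}
    - {"translation":[0,0,0],"twist":[0,0,0],"grip":0}
    - {"translation":[0,0,0],"twist":[0,0,0],"grip":0}

```text
clock: 9.0
eef_pos: [0.5059, -0.1664, 0.0587]
tool_rot: [0.65, 0.76, 0.002, 0.001]
ft_force: [-2.4, -0.3, 6.3]
grip_width: 0.0128
```

```bash
python3 - <<'E'
from h import *
snap("f"); crop("pics/f_side.png",280,110,160,140,5,"pics/f_s2.png")
o=bot.get_obs();print(o["eef_pos"],R.from_quat(o["tool_rot"]).as_matrix().round(3))
E
```

```text
[ 0.505872   -0.16640966  0.05867386] [[-0.155  0.988  0.004]
 [ 0.988  0.155  0.002]
 [ 0.001  0.004 -1.   ]]
```

View pics/f_s2.png

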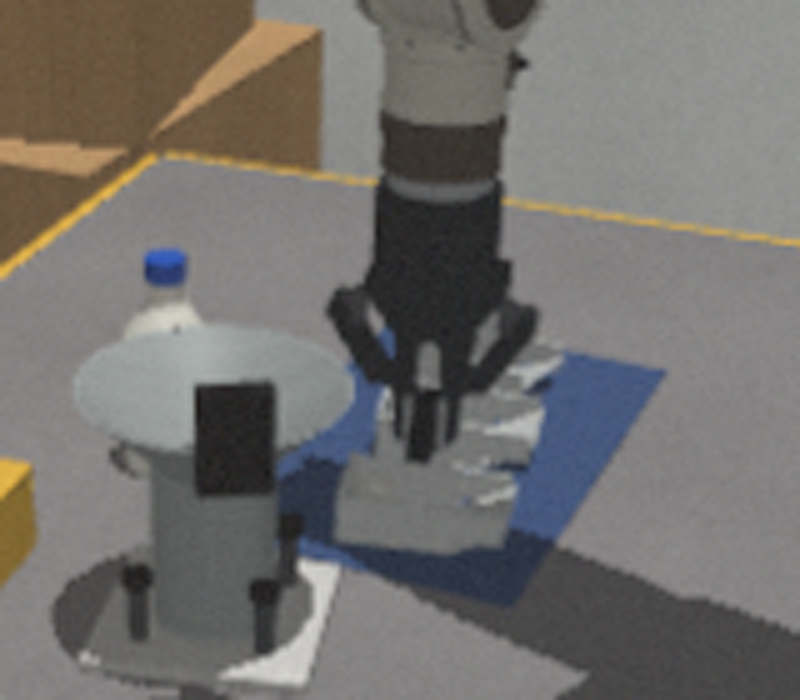

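Scoop gripped (12.8 mm). Lifting straight up.

Emit:
send_rows:
  deltas:
    - {"translation":[0,0,-0.01],"twist":[0,0,0],"grip":0}
    - {"translation":[0,0,-0.05],"twist":[0,0,0],"grip":0}
    - {"translation":[0,0,-0.1],"twist":[0,0,0],"grip":0}
    - {"translation":[0,0,-0.15],"twist":[0,0,0],"grip":0}
    - {"translation":[0,0,-0.185],"twist":[0,0,0],"grip":0}

```text
clock: 9.72
eef_pos: [0.5056, -0.1668, 0.2464]
tool_rot: [0.65, 0.76, 0.002, 0.002]
ft_force: [0.4, -0.0, -2.1]
grip_width: 0.0129
```

```bash
cat >> h.py <<'E'
J=np.array([.5835,-.0148])
def pour(th,lz,off=.012,zt=.0577):
    """TCP pose, scoop yaw 0, tilt th deg, lip at J+off outward, height lz"""
    t=np.radians(th); xs=np.array([np.cos(t),0,np.sin(t)]); zs=np.array([-np.sin(t),0,np.cos(t)])
    P=np.array([J[0]+off,J[1],lz])+.056*xs+(zt-.022)*zs
    q=(R.from_euler("y",-th,degrees=True)*R.from_quat(down(0))).as_quat()
    return P,q
def prow(seq,**k):
    o=bot.get_obs(); r0=R.from_quat(o["tool_rot"]); print("t",o["clock"],o["eef_pos"].round(4))
    for th,lz in seq:
        P,q=pour(th,lz,**k); print(th,np.round(r0.inv().apply(P-o["eef_pos"]),3).tolist(),np.round((r0.inv()*R.from_quat(q)).as_rotvec(degrees=True),1).tolist())
E
python3 - <<'E'
from h import *
prow([(0,.208)])
snap("g"); crop("pics/g_side.png",280,70,160,140,5,"pics/g_s2.png")
E
```

```text
t 9.725 [ 0.5056 -0.1668  0.2464]
0 [0.128, 0.168, 0.004] [0.4, -0.0, 8.9]
```

View pics/g_s2.png

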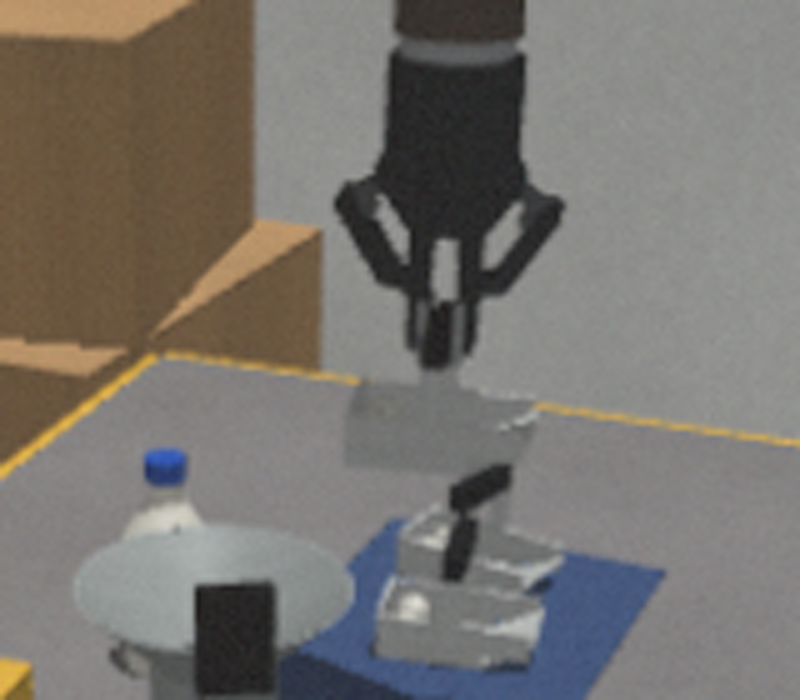

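Lifted and level. Carrying it over, slowly.

Emit:
send_rows:
  deltas:
    - {"translation":[0.02,0.026,0],"twist":[0.4,0,2],"grip":0}
    - {"translation":[0.05,0.066,0.003],"twist":[0.4,0,4],"grip":0}
    - {"translation":[0.08,0.105,0.003],"twist":[0.4,0,6],"grip":0}
    - {"translation":[0.11,0.144,0.003],"twist":[0.4,0,8],"grip":0}
    - {"translation":[0.128,0.168,0.003],"twist":[0.4,0,8.9],"grip":0}

```text
clock: 10.45
eef_pos: [0.6543, -0.0128, 0.2446]
tool_rot: [0.707, 0.708, 0.0, 0.001]
ft_force: [0.4, -1.2, -2.0]
grip_width: 0.0129
```

```bash
python3 - <<'E'
from h import *
print(bot.get_obs()["joint_pos"].round(2))
prow([(6,.206),(12,.204),(16,.2),(20,.195),(20,.192)])
E
```

```text
[-0.02  0.56  0.52  1.53 -0.    1.55]
t 10.45 [ 0.6543 -0.0128  0.2446]
6 [-0.002, -0.007, -0.003] [-5.9, 0.1, 0.1]
12 [-0.002, -0.011, -0.006] [-11.9, 0.1, 0.1]
16 [-0.002, -0.015, -0.005] [-15.9, 0.0, 0.1]
20 [-0.002, -0.018, -0.003] [-19.9, 0.0, 0.1]
20 [-0.002, -0.018, -0.0] [-19.9, 0.0, 0.1]
```

Emit:
send_rows:
  deltas:
    - {"translation":[-0.002,-0.007,-0.003],"twist":[-6,0,0],"grip":0}
    - {"translation":[-0.002,-0.011,-0.006],"twist":[-12,0,0],"grip":0}
    - {"translation":[-0.002,-0.015,-0.005],"twist":[-16,0,0],"grip":0}
    - {"translation":[-0.002,-0.018,-0.003],"twist":[-20,0,0],"grip":0}
    - {"translation":[-0.002,-0.018,-0.001],"twist":[-20,0,0],"grip":0}

```text
clock: 11.08
eef_pos: [0.6331, -0.0146, 0.2429]
tool_rot: [0.696, 0.697, 0.121, 0.122]
ft_force: [0.4, -0.4, -2.6]
grip_width: 0.0131
```

```bash
python3 - <<'E'
from h import *
snap("i"); crop("pics/i_side.png",240,70,160,140,5,"pics/i_s2.png")
crop("pics/i_top.png",240,130,140,120,5,"pics/i_t2.png")
prow([(27,.185),(33,.178),(38,.172),(42,.168),(45,.166)])
E
```

```text
t 11.175 [ 0.6357 -0.0147  0.2444]
27 [-0.0, -0.007, -0.0] [-7.0, 0.0, 0.1]
33 [-0.0, -0.014, 0.001] [-13.0, 0.0, 0.1]
38 [-0.0, -0.02, 0.003] [-18.0, 0.0, 0.1]
42 [-0.0, -0.025, 0.004] [-22.0, 0.0, 0.1]
45 [-0.0, -0.029, 0.004] [-25.0, 0.0, 0.1]
```

View pics/i_s2.png

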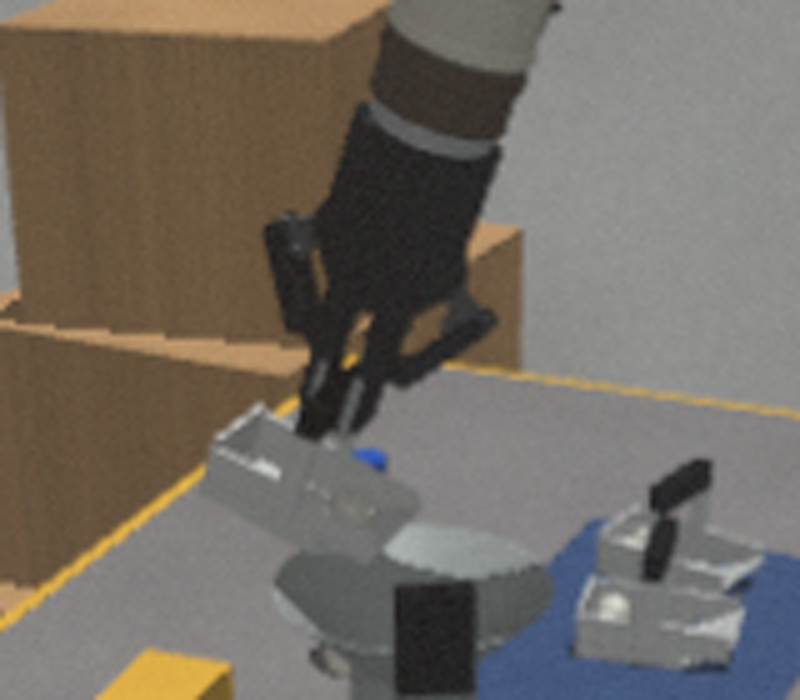

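View pics/i_t2.png

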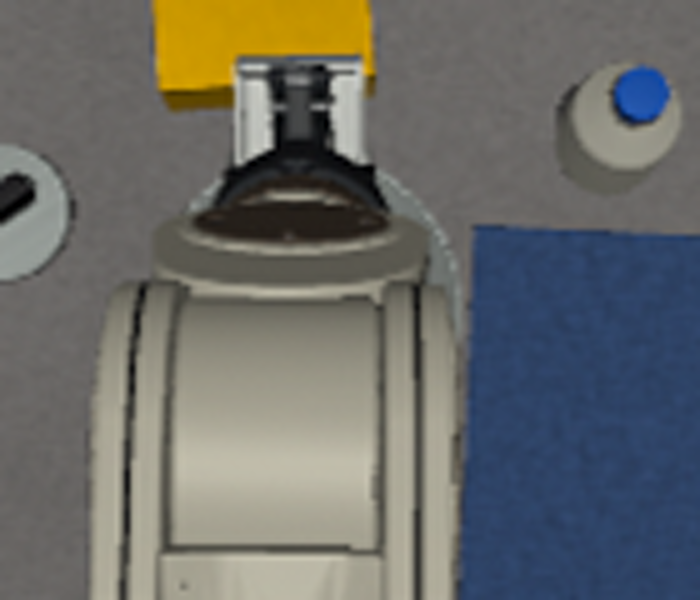

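Tilted 20°, the balls have rolled to the crease. The lip is over the funnel, so I continue tipping.

Emit:
send_rows:
  deltas:
    - {"translation":[0,-0.007,0],"twist":[-7,0,0],"grip":0}
    - {"translation":[0,-0.014,0.001],"twist":[-13,0,0],"grip":0}
    - {"translation":[0,-0.02,0.003],"twist":[-18,0,0],"grip":0}
    - {"translation":[0,-0.025,0.004],"twist":[-22,0,0],"grip":0}
    - {"translation":[0,-0.029,0.004],"twist":[-25,0,0],"grip":0}

```text
clock: 11.8
eef_pos: [0.6101, -0.0148, 0.2303]
tool_rot: [0.653, 0.654, 0.27, 0.27]
ft_force: [-0.1, -0.5, -1.4]
grip_width: 0.013
```

```bash
python3 - <<'E'
from h import *
prow([(48,.165),(52,.165),(56,.165),(60,.165),(60,.165)])
E
```

```text
t 11.8 [ 0.6101 -0.0148  0.2303]
48 [-0.0, -0.002, -0.003] [-3.0, -0.0, 0.1]
52 [-0.0, -0.005, -0.006] [-7.0, -0.0, 0.1]
56 [-0.0, -0.008, -0.01] [-11.0, -0.0, 0.1]
60 [-0.0, -0.012, -0.013] [-15.0, -0.0, 0.1]
60 [-0.0, -0.012, -0.013] [-15.0, -0.0, 0.1]
```

Emit:
send_rows:
  deltas:
    - {"translation":[0,-0.002,-0.003],"twist":[-3,0,0],"grip":0}
    - {"translation":[0,-0.005,-0.006],"twist":[-7,0,0],"grip":0}
    - {"translation":[0,-0.008,-0.01],"twist":[-11,0,0],"grip":0}
    - {"translation":[0,-0.012,-0.013],"twist":[-15,0,0],"grip":0}
    - {"translation":[0,-0.012,-0.013],"twist":[-15,0,0],"grip":0}

```text
clock: 12.42
eef_pos: [0.5916, -0.0148, 0.2282]
tool_rot: [0.613, 0.614, 0.352, 0.352]
ft_force: [0.1, 0.5, -1.0]
grip_width: 0.0128
```

Emit:
send_rows:
  deltas:
    - {"translation":[0,0,0],"twist":[0,0,0],"grip":0}
    - {"translation":[0,0,0],"twist":[0,0,0],"grip":0}
    - {"translation":[0,0,0],"twist":[0,0,0],"grip":0}
    - {"translation":[0,0,0],"twist":[0,0,0],"grip":0}

```text
clock: 12.92
eef_pos: [0.5919, -0.0148, 0.2287]
tool_rot: [0.613, 0.614, 0.352, 0.352]
ft_force: [0.1, -0.8, -1.1]
grip_width: 0.0128
```

```bash
python3 - <<'E'
from h import *
snap("j"); crop("pics/j_side.png",220,70,180,150,4.4,"pics/j_s2.png")
prow([(50,.172),(40,.185),(30,.195),(20,.205),(10,.208)])
E
```

```text
t 13.025 [ 0.5917 -0.0148  0.2285]
50 [-0.0, 0.014, 0.006] [9.6, -0.0, 0.1]
40 [-0.0, 0.029, 0.01] [19.6, -0.0, 0.1]
30 [-0.0, 0.039, 0.017] [29.6, -0.0, 0.1]
20 [-0.0, 0.048, 0.023] [39.6, -0.0, 0.1]
10 [-0.0, 0.048, 0.033] [49.6, -0.0, 0.1]
```

View pics/j_s2.png

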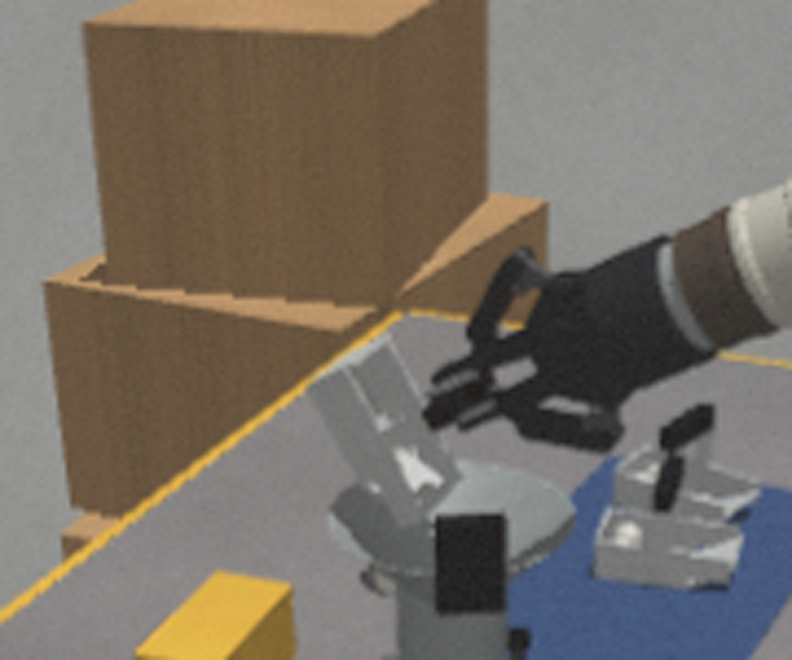

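Scoop empty; wrist load dropped too. Untilting and carrying it back.

Emit:
send_rows:
  deltas:
    - {"translation":[0,0.014,0.006],"twist":[9.6,0,0],"grip":0}
    - {"translation":[0,0.029,0.01],"twist":[19.6,0,0],"grip":0}
    - {"translation":[0,0.039,0.017],"twist":[29.6,0,0],"grip":0}
    - {"translation":[0,0.048,0.023],"twist":[39.6,0,0],"grip":0}
    - {"translation":[0,0.048,0.033],"twist":[49.6,0,0],"grip":0}

```text
clock: 13.65
eef_pos: [0.6452, -0.0147, 0.2563]
tool_rot: [0.697, 0.698, 0.117, 0.118]
ft_force: [1.3, -0.3, -1.5]
grip_width: 0.0127
```

```bash
python3 - <<'E'
from h import *
rows([.506,-.166,.245],down(8.8))
E
```

```text
t 13.65 d [-0.1511 -0.1354 -0.035 ] tw [19.1  1.5 -8.7]
```

Emit:
send_rows:
  deltas:
    - {"translation":[-0.02,-0.02,-0.01],"twist":[10,0.8,-4],"grip":0}
    - {"translation":[-0.055,-0.05,-0.022],"twist":[19,1.5,-8.7],"grip":0}
    - {"translation":[-0.095,-0.085,-0.03],"twist":[19,1.5,-8.7],"grip":0}
    - {"translation":[-0.135,-0.12,-0.035],"twist":[19,1.5,-8.7],"grip":0}
    - {"translation":[-0.151,-0.135,-0.035],"twist":[19,1.5,-8.7],"grip":0}

```text
clock: 14.28
eef_pos: [0.5052, -0.1678, 0.2447]
tool_rot: [0.651, 0.759, 0.001, 0.001]
ft_force: [0.9, -0.2, -1.8]
grip_width: 0.013
```

```bash
python3 - <<'E'
from h import *
rows([.506,-.166,.062],down(8.8))
E
```

```text
t 14.275 d [0.0018 0.0007 0.1827] tw [ 0.1  0.  -0.1]
```

Emit:
send_rows:
  deltas:
    - {"translation":[0.001,0,0.05],"twist":[0,0,0],"grip":0}
    - {"translation":[0.002,0,0.1],"twist":[0,0,0],"grip":0}
    - {"translation":[0.002,0,0.145],"twist":[0,0,0],"grip":0}
    - {"translation":[0.002,0,0.172],"twist":[0,0,0],"grip":0}
    - {"translation":[0.002,0,0.182],"twist":[0,0,0],"grip":0}

```text
clock: 14.9
eef_pos: [0.5047, -0.1653, 0.061]
tool_rot: [0.651, 0.759, 0.0, -0.0]
ft_force: [0.5, 0.5, -1.5]
grip_width: 0.013
```

```bash
python3 - <<'E'
from h import *
print(bot.get_obs()["ft_force"])
rows([.506,-.166,.058],down(8.8))
E
```

```text
[ 0.45284462  0.47582923 -1.45862936]
t 14.9 d [-0.0009  0.0012  0.003 ] tw [ 0.  -0.  -0.1]
```

Emit:
send_rows:
  deltas:
    - {"translation":[0,0,0.0025],"twist":[0,0,0],"grip":0}
    - {"translation":[0,0,0.0025],"twist":[0,0,0],"grip":0}
    - {"translation":[0,0,0.0025],"twist":[0,0,0],"grip":0.3}
    - {"translation":[0,0,0.0025],"twist":[0,0,0],"grip":1}
    - {"translation":[0,0,0.0025],"twist":[0,0,0],"grip":1}

```text
clock: 15.52
eef_pos: [0.5051, -0.1654, 0.0591]
tool_rot: [0.651, 0.759, 0.001, 0.0]
ft_force: [0.4, 0.3, 0.4]
grip_width: 0.0613
```

Emit:
send_rows:
  deltas:
    - {"translation":[0,0,0],"twist":[0,0,0],"grip":1}
    - {"translation":[0,0,-0.03],"twist":[0,0,0],"grip":1}
    - {"translation":[0,0,-0.08],"twist":[0,0,0],"grip":1}
    - {"translation":[0,-0.05,-0.14],"twist":[0,0,0],"grip":1}
    - {"translation":[0,-0.1,-0.19],"twist":[0,0,0],"grip":1}

```text
clock: 16.15
eef_pos: [0.4219, -0.1782, 0.2335]
tool_rot: [0.651, 0.759, 0.001, 0.001]
ft_force: [0.5, -2.2, 0.7]
grip_width: 0.0855
```

```bash
python3 - <<'E'
from h import *
rows([.30,-.10,.30],down(0))
E
```

```text
t 16.15 d [ 0.0959 -0.1084 -0.0668] tw [0.1 0.  8.8]
```

Emit:
send_rows:
  deltas:
    - {"translation":[0,-0.06,-0.05],"twist":[0,0,0],"grip":1}
    - {"translation":[0,-0.1,-0.06],"twist":[0,0,0],"grip":1}
    - {"translation":[0,-0.1,-0.06],"twist":[0,0,0],"grip":1}

```text
clock: 16.52
eef_pos: [0.3213, -0.1941, 0.2958]
tool_rot: [0.652, 0.758, 0.001, 0.003]
ft_force: [0.6, 0.5, -0.9]
grip_width: 0.0853
```

```bash
python3 - <<'E'
from h import *
snap("k"); crop("pics/k_side.png",200,110,220,150,3.6,"pics/k_s2.png")
crop("pics/k_top.png",215,130,250,140,3.2,"pics/k_t2.png")
E
```

```text
(no output)
```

View pics/k_s2.png

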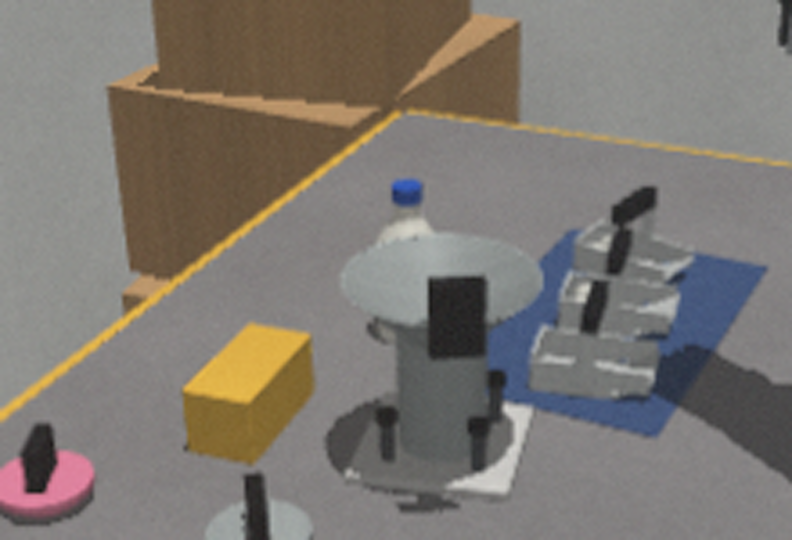

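View pics/k_t2.png

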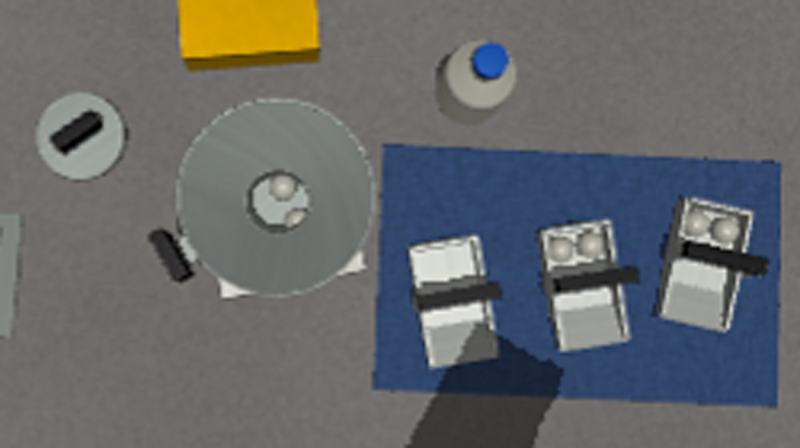

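First two balls are in the jar (seen through the spout), the funnel is still seated, and scoop 1 is upright. S2 unmoved; taking it next.

```bash
python3 - <<'E'
from h import *
rows([.517,-.2795,.14],down(8.4))
E
```

```text
t 16.625 d [-0.1139  0.1781  0.1545] tw [0.2 0.1 0.3]
```

Emit:
send_rows:
  deltas:
    - {"translation":[-0.114,0.178,0.12],"twist":[0,0,0],"grip":1}
    - {"translation":[-0.114,0.178,0.12],"twist":[0,0,0],"grip":1}
    - {"translation":[-0.114,0.178,0.13],"twist":[0,0,0],"grip":1}
    - {"translation":[-0.114,0.178,0.154],"twist":[0,0,0],"grip":1}
    - {"translation":[-0.114,0.178,0.154],"twist":[0,0,0],"grip":1}

```text
clock: 17.25
eef_pos: [0.5169, -0.278, 0.1332]
tool_rot: [0.651, 0.759, -0.0, -0.003]
ft_force: [-0.4, 0.4, 0.2]
grip_width: 0.0856
```

```bash
python3 - <<'E'
from h import *
rows([.517,-.2795,.058],down(8.4))
E
```

```text
t 17.25 d [-0.0019  0.0002  0.0752] tw [-0.3 -0.3  0.4]
```

Emit:
send_rows:
  deltas:
    - {"translation":[-0.002,0,0.03],"twist":[-0.3,-0.3,0.4],"grip":1}
    - {"translation":[-0.002,0,0.06],"twist":[-0.3,-0.3,0.4],"grip":1}
    - {"translation":[-0.002,0,0.075],"twist":[-0.3,-0.3,0.4],"grip":1}
    - {"translation":[-0.002,0,0.075],"twist":[-0.3,-0.3,0.4],"grip":0.5}
    - {"translation":[-0.002,0,0.075],"twist":[-0.3,-0.3,0.4],"grip":0}

```text
clock: 17.88
eef_pos: [0.5178, -0.2801, 0.0597]
tool_rot: [0.653, 0.757, 0.001, 0.002]
ft_force: [0.3, 0.1, 0.0]
grip_width: 0.0516
```

Emit:
send_rows:
  deltas:
    - {"translation":[0,0,0],"twist":[0,0,0],"grip":0}
    - {"translation":[0,0,0],"twist":[0,0,0],"grip":0}
    - {"translation":[0,0,0],"twist":[0,0,0],"grip":0}
    - {"translation":[0,0,0],"twist":[0,0,0],"grip":0}

```text
clock: 18.38
eef_pos: [0.5182, -0.2805, 0.0607]
tool_rot: [0.653, 0.757, 0.0, 0.002]
ft_force: [-2.1, 0.1, 5.9]
grip_width: 0.0131
```

Emit:
send_rows:
  deltas:
    - {"translation":[0,0,-0.01],"twist":[0,0,0],"grip":0}
    - {"translation":[0,0,-0.05],"twist":[0,0,0],"grip":0}
    - {"translation":[0,0,-0.1],"twist":[0,0,0],"grip":0}
    - {"translation":[0,0,-0.15],"twist":[0,0,0],"grip":0}
    - {"translation":[0,0,-0.187],"twist":[0,0,0],"grip":0}

```text
clock: 19.0
eef_pos: [0.5176, -0.2801, 0.2502]
tool_rot: [0.653, 0.757, 0.001, 0.003]
ft_force: [0.6, -0.3, -1.5]
grip_width: 0.0127
```

```bash
python3 - <<'E'
from h import *
snap("l"); crop("pics/l_side.png",280,70,160,140,5,"pics/l_s2.png")
prow([(0,.208)])
E
```

```text
t 19.1 [ 0.5195 -0.2811  0.2531]
0 [0.244, 0.169, 0.009] [0.7, 0.4, 8.4]
```

View pics/l_s2.png

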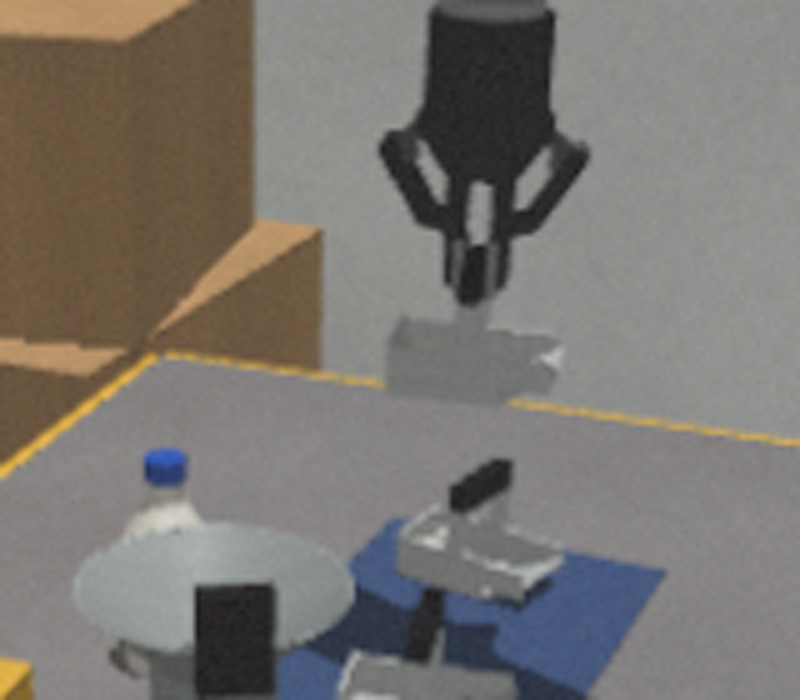

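Emit:
send_rows:
  deltas:
    - {"translation":[0.03,0.02,0.002],"twist":[0.7,0,2],"grip":0}
    - {"translation":[0.073,0.05,0.004],"twist":[0.7,0,4],"grip":0}
    - {"translation":[0.116,0.08,0.006],"twist":[0.7,0,6],"grip":0}
    - {"translation":[0.16,0.11,0.007],"twist":[0.7,0,8],"grip":0}
    - {"translation":[0.2,0.139,0.007],"twist":[0.7,0.4,8.4],"grip":0}

```text
clock: 19.73
eef_pos: [0.6275, -0.0608, 0.2438]
tool_rot: [0.707, 0.707, -0.001, -0.001]
ft_force: [-0.1, -0.9, -1.9]
grip_width: 0.0127
```

```bash
python3 - <<'E'
from h import *
prow([(0,.208),(6,.206),(12,.204),(16,.2),(20,.195)],zt=.0597)
E
```

```text
t 19.725 [ 0.6275 -0.0608  0.2438]
0 [0.046, 0.024, -0.002] [-0.2, -0.0, 0.0]
6 [0.046, 0.02, -0.006] [-6.2, -0.0, 0.0]
12 [0.046, 0.015, -0.009] [-12.2, -0.0, 0.0]
16 [0.046, 0.011, -0.008] [-16.2, -0.0, 0.0]
20 [0.046, 0.008, -0.006] [-20.2, -0.0, 0.0]
```

Emit:
send_rows:
  deltas:
    - {"translation":[0.03,0.016,-0.002],"twist":[0,0,0],"grip":0}
    - {"translation":[0.046,0.021,-0.005],"twist":[-5,0,0],"grip":0}
    - {"translation":[0.046,0.015,-0.009],"twist":[-12,0,0],"grip":0}
    - {"translation":[0.046,0.011,-0.008],"twist":[-16,0,0],"grip":0}
    - {"translation":[0.046,0.008,-0.006],"twist":[-20,0,0],"grip":0}

```text
clock: 20.35
eef_pos: [0.6337, -0.0144, 0.2475]
tool_rot: [0.696, 0.697, 0.121, 0.121]
ft_force: [0.3, -0.7, -2.0]
grip_width: 0.0128
```

Emit:
send_rows:
  deltas:
    - {"translation":[0,0,0],"twist":[0,0,0],"grip":0}
    - {"translation":[0,0,0],"twist":[0,0,0],"grip":0}
    - {"translation":[0,0,0],"twist":[0,0,0],"grip":0}

```text
clock: 20.72
eef_pos: [0.6347, -0.0144, 0.2474]
tool_rot: [0.696, 0.697, 0.121, 0.121]
ft_force: [0.8, -0.6, -1.8]
grip_width: 0.0129
```

```bash
python3 - <<'E'
from h import *
snap("m"); crop("pics/m_side.png",220,70,180,150,4.4,"pics/m_s2.png")
prow([(27,.185),(33,.178),(38,.172),(42,.168),(45,.166)],zt=.0597)
E
```

```text
t 20.825 [ 0.6346 -0.0145  0.2474]
27 [-0.0, -0.007, 0.001] [-7.3, -0.1, 0.1]
33 [-0.0, -0.014, 0.003] [-13.3, -0.1, 0.1]
38 [-0.0, -0.021, 0.004] [-18.3, -0.1, 0.1]
42 [-0.0, -0.026, 0.005] [-22.3, -0.1, 0.1]
45 [-0.0, -0.03, 0.005] [-25.3, -0.1, 0.0]
```

View pics/m_s2.png

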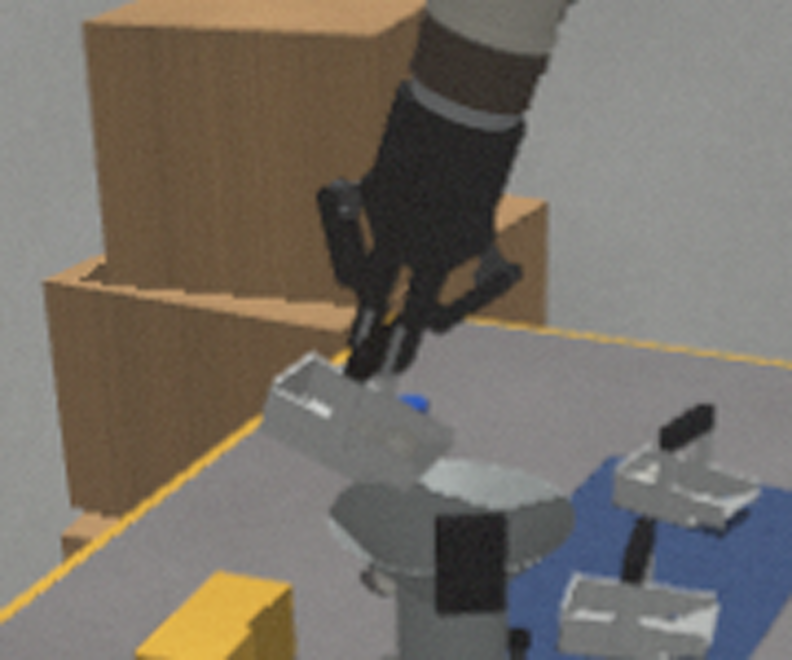

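Emit:
send_rows:
  deltas:
    - {"translation":[0,-0.007,0.001],"twist":[-7,0,0],"grip":0}
    - {"translation":[0,-0.014,0.003],"twist":[-13,0,0],"grip":0}
    - {"translation":[0,-0.021,0.004],"twist":[-18,0,0],"grip":0}
    - {"translation":[0,-0.026,0.005],"twist":[-22,0,0],"grip":0}
    - {"translation":[0,-0.03,0.005],"twist":[-25,0,0],"grip":0}

```text
clock: 21.45
eef_pos: [0.6076, -0.0145, 0.2324]
tool_rot: [0.654, 0.654, 0.27, 0.269]
ft_force: [0.3, 0.9, -1.5]
grip_width: 0.013
```

Emit:
send_rows:
  deltas:
    - {"translation":[0,-0.002,-0.003],"twist":[-3,0,0],"grip":0}
    - {"translation":[0,-0.005,-0.006],"twist":[-7,0,0],"grip":0}
    - {"translation":[0,-0.008,-0.01],"twist":[-11,0,0],"grip":0}
    - {"translation":[0,-0.012,-0.013],"twist":[-15,0,0],"grip":0}
    - {"translation":[0,-0.012,-0.013],"twist":[-15,0,0],"grip":0}

```text
clock: 22.08
eef_pos: [0.5884, -0.0145, 0.2305]
tool_rot: [0.614, 0.614, 0.351, 0.35]
ft_force: [0.3, 0.4, -2.3]
grip_width: 0.0128
```

Emit:
send_rows:
  deltas:
    - {"translation":[0,0,0],"twist":[0,0,0],"grip":0}
    - {"translation":[0,0,0],"twist":[0,0,0],"grip":0}
    - {"translation":[0,0,0],"twist":[0,0,0],"grip":0}
    - {"translation":[0,0,0],"twist":[0,0,0],"grip":0}

```text
clock: 22.58
eef_pos: [0.5887, -0.0145, 0.231]
tool_rot: [0.614, 0.614, 0.351, 0.35]
ft_force: [-0.1, -0.6, -2.1]
grip_width: 0.0131
```

```bash
python3 - <<'E'
from h import *
snap("n"); crop("pics/n_side.png",220,70,200,150,4,"pics/n_s2.png")
prow([(50,.172),(40,.185),(30,.195),(20,.205),(10,.208)])
E
```

```text
t 22.675 [ 0.5885 -0.0145  0.2307]
50 [-0.0, 0.014, 0.01] [9.5, -0.1, 0.0]
40 [-0.0, 0.029, 0.014] [19.5, -0.1, 0.0]
30 [-0.0, 0.039, 0.021] [29.5, -0.1, 0.0]
20 [-0.0, 0.047, 0.027] [39.5, -0.1, 0.0]
10 [-0.0, 0.048, 0.037] [49.5, -0.1, 0.0]
```

View pics/n_s2.png

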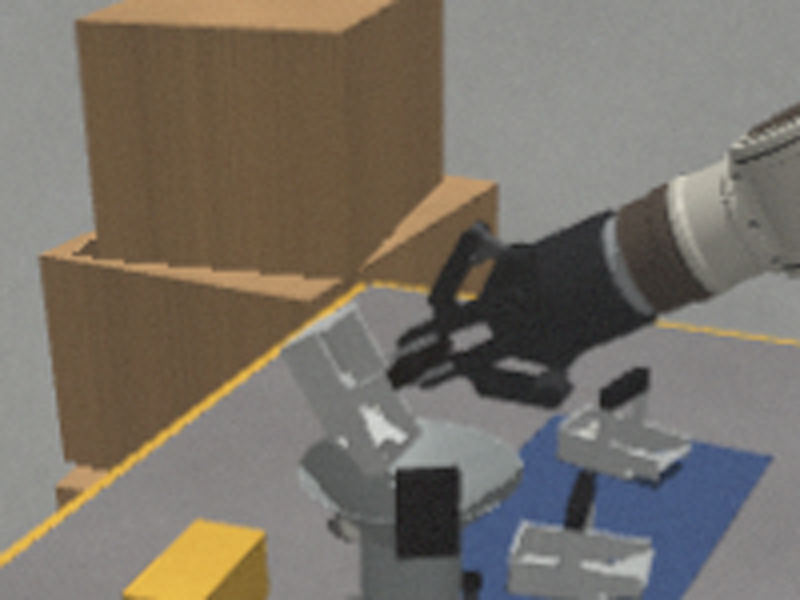

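Pan looks empty. Returning it.

Emit:
send_rows:
  deltas:
    - {"translation":[0,0.014,0.01],"twist":[9.6,0,0],"grip":0}
    - {"translation":[0,0.029,0.014],"twist":[19.6,0,0],"grip":0}
    - {"translation":[0,0.039,0.021],"twist":[29.6,0,0],"grip":0}
    - {"translation":[0,0.048,0.027],"twist":[39.6,0,0],"grip":0}
    - {"translation":[0,0.048,0.037],"twist":[49.6,0,0],"grip":0}

```text
clock: 23.3
eef_pos: [0.6456, -0.0145, 0.2562]
tool_rot: [0.698, 0.698, 0.114, 0.114]
ft_force: [1.4, -0.7, -1.9]
grip_width: 0.0127
```

```bash
python3 - <<'E'
from h import *
rows([.517,-.280,.245],down(8.4))
E
```

```text
t 23.3 d [-0.2653 -0.1257 -0.0305] tw [18.5  1.3 -8.3]
```

Emit:
send_rows:
  deltas:
    - {"translation":[-0.03,-0.014,-0.008],"twist":[9,0.6,-4],"grip":0}
    - {"translation":[-0.08,-0.038,-0.015],"twist":[18.5,1.3,-8.3],"grip":0}
    - {"translation":[-0.13,-0.062,-0.02],"twist":[18.5,1.3,-8.3],"grip":0}
    - {"translation":[-0.18,-0.086,-0.025],"twist":[18.5,1.3,-8.3],"grip":0}
    - {"translation":[-0.225,-0.107,-0.03],"twist":[18.5,1.3,-8.3],"grip":0}

```text
clock: 23.92
eef_pos: [0.5347, -0.2417, 0.2497]
tool_rot: [0.653, 0.757, 0.0, 0.001]
ft_force: [0.1, 0.4, -1.1]
grip_width: 0.0123
```

```bash
python3 - <<'E'
from h import *
rows([.517,-.280,.063],down(8.4))
E
```

```text
t 23.925 d [-0.0352 -0.0233  0.1867] tw [0. 0. 0.]
```

Emit:
send_rows:
  deltas:
    - {"translation":[-0.03,-0.02,0.03],"twist":[0,0,0],"grip":0}
    - {"translation":[-0.035,-0.023,0.08],"twist":[0,0,0],"grip":0}
    - {"translation":[-0.035,-0.023,0.13],"twist":[0,0,0],"grip":0}
    - {"translation":[-0.035,-0.023,0.17],"twist":[0,0,0],"grip":0}
    - {"translation":[-0.035,-0.023,0.184],"twist":[0,0,0],"grip":0}

```text
clock: 24.55
eef_pos: [0.5157, -0.279, 0.0628]
tool_rot: [0.653, 0.757, -0.0, -0.002]
ft_force: [-0.5, 0.1, -1.2]
grip_width: 0.013
```

```bash
python3 - <<'E'
from h import *
rows([.517,-.280,.0602],down(8.4))
E
```

```text
t 24.55 d [-0.0012  0.0012  0.0026] tw [-0.2 -0.1 -0. ]
```

Emit:
send_rows:
  deltas:
    - {"translation":[0,0,0.0025],"twist":[0,0,0],"grip":0}
    - {"translation":[0,0,0.0025],"twist":[0,0,0],"grip":0}
    - {"translation":[0,0,0.0025],"twist":[0,0,0],"grip":0.3}
    - {"translation":[0,0,0.0025],"twist":[0,0,0],"grip":1}
    - {"translation":[0,0,0.0025],"twist":[0,0,0],"grip":1}

```text
clock: 25.18
eef_pos: [0.5161, -0.2792, 0.0609]
tool_rot: [0.653, 0.757, -0.0, -0.001]
ft_force: [-0.0, -0.8, -0.3]
grip_width: 0.0609
```

Emit:
send_rows:
  deltas:
    - {"translation":[0,0,0],"twist":[0,0,0],"grip":1}
    - {"translation":[0,0,-0.03],"twist":[0,0,0],"grip":1}
    - {"translation":[0,0,-0.08],"twist":[0,0,0],"grip":1}
    - {"translation":[0,-0.05,-0.12],"twist":[0,0,0],"grip":1}
    - {"translation":[0,-0.1,-0.16],"twist":[0,0,0],"grip":1}

```text
clock: 25.8
eef_pos: [0.4191, -0.2936, 0.2203]
tool_rot: [0.653, 0.757, -0.0, -0.001]
ft_force: [0.9, -1.0, 0.9]
grip_width: 0.0852
```

Emit:
send_rows:
  deltas:
    - {"translation":[0,-0.06,-0.05],"twist":[0,0,0],"grip":1}
    - {"translation":[0,-0.1,-0.06],"twist":[0,0,0],"grip":1}
    - {"translation":[0,-0.1,-0.06],"twist":[0,0,0],"grip":1}

```text
clock: 26.18
eef_pos: [0.3184, -0.3094, 0.2832]
tool_rot: [0.655, 0.756, -0.001, 0.002]
ft_force: [0.7, -1.0, -0.9]
grip_width: 0.0852
```

```bash
python3 - <<'E'
from h import *
snap("o"); crop("pics/o_side.png",200,110,220,150,3.6,"pics/o_s2.png")
crop("pics/o_top.png",215,130,250,140,3.2,"pics/o_t2.png")
E
```

```text
(no output)
```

View pics/o_s2.png

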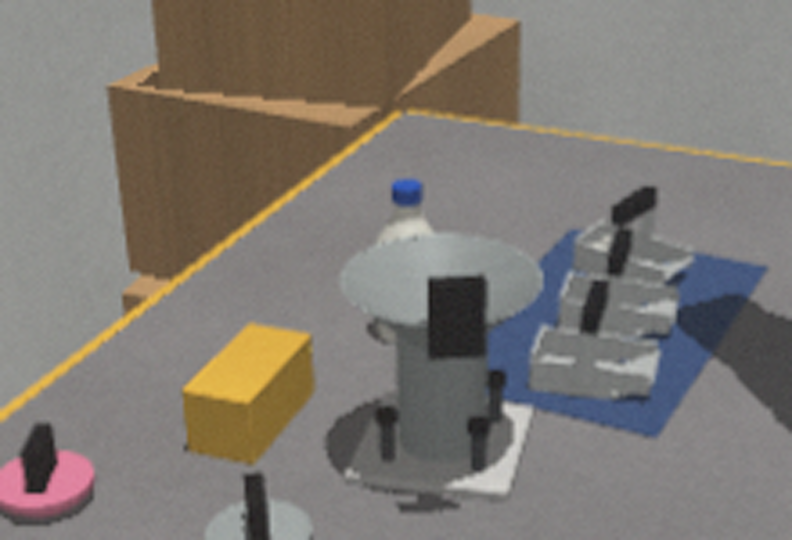

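View pics/o_t2.png

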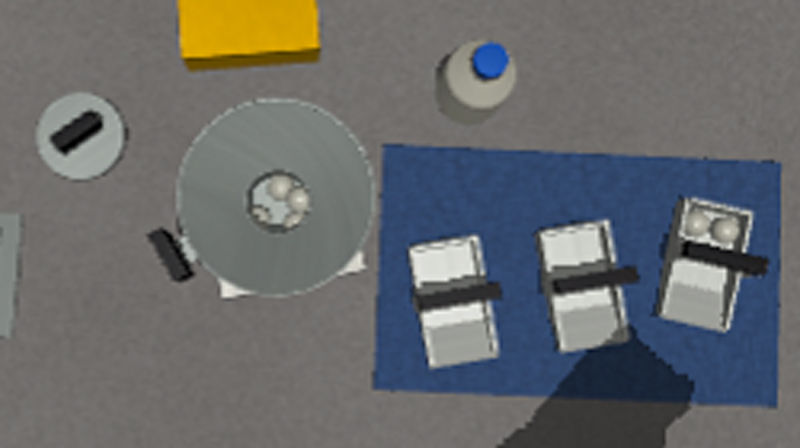

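Four balls down; S3 is untouched. Taking it.

```bash
python3 - <<'E'
from h import *
rows([.534,-.3875,.14],down(-12.7))
E
```

```text
t 26.275 d [-0.1091  0.1999  0.1409] tw [-0.   0.  21.1]
```

Emit:
send_rows:
  deltas:
    - {"translation":[-0.109,0.2,0.11],"twist":[0,0,21],"grip":1}
    - {"translation":[-0.109,0.2,0.11],"twist":[0,0,21],"grip":1}
    - {"translation":[-0.109,0.2,0.11],"twist":[0,0,21],"grip":1}
    - {"translation":[-0.109,0.2,0.14],"twist":[0,0,21],"grip":1}
    - {"translation":[-0.109,0.2,0.14],"twist":[0,0,21],"grip":1}

```text
clock: 26.9
eef_pos: [0.5351, -0.3851, 0.1338]
tool_rot: [0.779, 0.626, -0.001, -0.004]
ft_force: [0.4, -0.6, -0.6]
grip_width: 0.0854
```

```bash
python3 - <<'E'
from h import *
rows([.534,-.3875,.058],down(-12.7))
E
```

```text
t 26.9 d [-0.0029  0.0001  0.0758] tw [-0.5 -0.2  0.3]
```

Emit:
send_rows:
  deltas:
    - {"translation":[-0.003,0,0.03],"twist":[-0.5,-0.2,0.3],"grip":1}
    - {"translation":[-0.003,0,0.06],"twist":[-0.5,-0.2,0.3],"grip":1}
    - {"translation":[-0.003,0,0.0755],"twist":[-0.5,-0.2,0.3],"grip":1}
    - {"translation":[-0.003,0,0.0755],"twist":[-0.5,-0.2,0.3],"grip":0.5}
    - {"translation":[-0.003,0,0.0755],"twist":[-0.5,-0.2,0.3],"grip":0}

```text
clock: 27.52
eef_pos: [0.5348, -0.3882, 0.06]
tool_rot: [0.781, 0.624, 0.0, 0.001]
ft_force: [0.1, 0.3, -0.4]
grip_width: 0.0516
```

Emit:
send_rows:
  deltas:
    - {"translation":[0,0,0],"twist":[0,0,0],"grip":0}
    - {"translation":[0,0,0],"twist":[0,0,0],"grip":0}
    - {"translation":[0,0,0],"twist":[0,0,0],"grip":0}
    - {"translation":[0,0,0],"twist":[0,0,0],"grip":0}

```text
clock: 28.02
eef_pos: [0.535, -0.3886, 0.0611]
tool_rot: [0.781, 0.624, 0.0, 0.002]
ft_force: [-2.5, 1.7, 5.6]
grip_width: 0.0123
```

Emit:
send_rows:
  deltas:
    - {"translation":[0,0,-0.01],"twist":[0,0,0],"grip":0}
    - {"translation":[0,0,-0.05],"twist":[0,0,0],"grip":0}
    - {"translation":[0,0,-0.1],"twist":[0,0,0],"grip":0}
    - {"translation":[0,0,-0.15],"twist":[0,0,0],"grip":0}
    - {"translation":[0,0,-0.187],"twist":[0,0,0],"grip":0}

```text
clock: 28.65
eef_pos: [0.5347, -0.3881, 0.2507]
tool_rot: [0.781, 0.624, 0.001, 0.003]
ft_force: [0.2, -1.0, -2.5]
grip_width: 0.0129
```

```bash
python3 - <<'E'
from h import *
snap("p"); crop("pics/p_side.png",280,70,160,140,5,"pics/p_s2.png")
prow([(0,.212)],zt=.0597)
E
```

```text
t 28.75 [ 0.5363 -0.3894  0.254 ]
0 [0.391, 0.03, 0.003] [0.7, 0.4, -12.7]
```

View pics/p_s2.png

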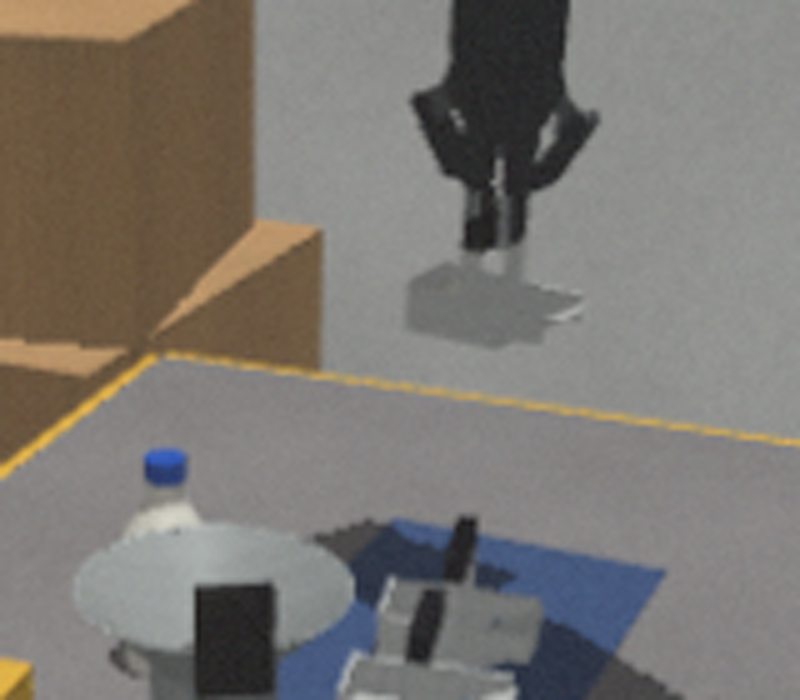

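Emit:
send_rows:
  deltas:
    - {"translation":[0.03,0.002,0],"twist":[0.7,0,-3],"grip":0}
    - {"translation":[0.08,0.006,0],"twist":[0.7,0,-6],"grip":0}
    - {"translation":[0.13,0.01,0],"twist":[0.7,0,-9],"grip":0}
    - {"translation":[0.18,0.014,0],"twist":[0.7,0,-12.7],"grip":0}
    - {"translation":[0.23,0.018,0],"twist":[0.7,0,-12.7],"grip":0}

```text
clock: 29.38
eef_pos: [0.6042, -0.1671, 0.2508]
tool_rot: [0.707, 0.707, -0.003, 0.001]
ft_force: [-0.4, -1.0, -1.2]
grip_width: 0.0128
```

```bash
python3 - <<'E'
from h import *
prow([(0,.212)],zt=.0597)
E
```

```text
t 29.375 [ 0.6042 -0.1671  0.2508]
0 [0.152, 0.047, 0.0] [-0.2, 0.3, -0.0]
```

Emit:
send_rows:
  deltas:
    - {"translation":[0.04,0.012,0],"twist":[0,0.3,0],"grip":0}
    - {"translation":[0.08,0.025,0],"twist":[0,0.3,0],"grip":0}
    - {"translation":[0.12,0.037,0],"twist":[0,0.3,0],"grip":0}
    - {"translation":[0.145,0.045,0],"twist":[0,0.3,0],"grip":0}
    - {"translation":[0.152,0.047,0],"twist":[0,0.3,0],"grip":0}

```text
clock: 30.0
eef_pos: [0.6508, -0.0132, 0.2475]
tool_rot: [0.706, 0.708, -0.003, -0.002]
ft_force: [0.1, -0.4, -2.3]
grip_width: 0.0126
```

```bash
python3 - <<'E'
from h import *
prow([(6,.206),(12,.204),(16,.2),(20,.195)],zt=.0597)
E
```

```text
t 30.0 [ 0.6508 -0.0132  0.2475]
6 [-0.002, -0.004, -0.002] [-6.4, 0.0, 0.2]
12 [-0.002, -0.008, -0.005] [-12.4, 0.0, 0.2]
16 [-0.002, -0.012, -0.004] [-16.4, 0.0, 0.2]
20 [-0.002, -0.016, -0.002] [-20.4, 0.0, 0.2]
```

Emit:
send_rows:
  deltas:
    - {"translation":[-0.002,-0.004,-0.002],"twist":[-6,0,0],"grip":0}
    - {"translation":[-0.002,-0.008,-0.005],"twist":[-12,0,0],"grip":0}
    - {"translation":[-0.002,-0.012,-0.004],"twist":[-16,0,0],"grip":0}
    - {"translation":[-0.002,-0.016,-0.002],"twist":[-20.4,0,0.2],"grip":0}
    - {"translation":[-0.002,-0.016,-0.002],"twist":[-20.4,0,0.2],"grip":0}

```text
clock: 30.62
eef_pos: [0.6311, -0.0163, 0.2473]
tool_rot: [0.698, 0.696, 0.121, 0.121]
ft_force: [-0.9, -0.4, -2.3]
grip_width: 0.0127
```

Emit:
send_rows:
  deltas:
    - {"translation":[0,0,0],"twist":[0,0,0],"grip":0}
    - {"translation":[0,0,0],"twist":[0,0,0],"grip":0}

```text
clock: 30.88
eef_pos: [0.6319, -0.0167, 0.2474]
tool_rot: [0.698, 0.696, 0.12, 0.121]
ft_force: [0.7, 0.1, -2.7]
grip_width: 0.0131
```

```bash
python3 - <<'E'
from h import *
prow([(27,.185),(33,.178),(38,.172),(42,.168),(45,.166)],zt=.0597)
E
```

```text
t 30.875 [ 0.6319 -0.0167  0.2474]
27 [0.002, -0.005, 0.002] [-7.3, 0.1, -0.1]
33 [0.002, -0.012, 0.004] [-13.3, 0.1, -0.1]
38 [0.002, -0.018, 0.005] [-18.3, 0.1, -0.1]
42 [0.002, -0.024, 0.006] [-22.3, 0.1, -0.1]
45 [0.002, -0.027, 0.006] [-25.3, 0.1, -0.1]
```

Emit:
send_rows:
  deltas:
    - {"translation":[0.002,-0.005,0.002],"twist":[-7,0,0],"grip":0}
    - {"translation":[0.002,-0.012,0.004],"twist":[-13,0,0],"grip":0}
    - {"translation":[0.002,-0.018,0.005],"twist":[-18,0,0],"grip":0}
    - {"translation":[0.002,-0.024,0.006],"twist":[-22,0,0],"grip":0}
    - {"translation":[0.002,-0.027,0.006],"twist":[-25,0,0],"grip":0}

```text
clock: 31.5
eef_pos: [0.6084, -0.0147, 0.2322]
tool_rot: [0.655, 0.653, 0.268, 0.269]
ft_force: [0.1, -0.0, -1.2]
grip_width: 0.0127
```

Emit:
send_rows:
  deltas:
    - {"translation":[0,-0.002,-0.003],"twist":[-3,0,0],"grip":0}
    - {"translation":[0,-0.005,-0.006],"twist":[-7,0,0],"grip":0}
    - {"translation":[0,-0.008,-0.01],"twist":[-11,0,0],"grip":0}
    - {"translation":[0,-0.012,-0.013],"twist":[-15,0,0],"grip":0}
    - {"translation":[0,-0.012,-0.013],"twist":[-15,0,0],"grip":0}

```text
clock: 32.12
eef_pos: [0.5896, -0.0147, 0.2305]
tool_rot: [0.615, 0.613, 0.35, 0.351]
ft_force: [-0.1, -0.1, -2.9]
grip_width: 0.0128
```

Emit:
send_rows:
  deltas:
    - {"translation":[0,0,0],"twist":[0,0,0],"grip":0}
    - {"translation":[0,0,0],"twist":[0,0,0],"grip":0}
    - {"translation":[0,0,0],"twist":[0,0,0],"grip":0}
    - {"translation":[0,0,0],"twist":[0,0,0],"grip":0}

```text
clock: 32.62
eef_pos: [0.59, -0.0147, 0.231]
tool_rot: [0.615, 0.613, 0.35, 0.351]
ft_force: [0.5, -0.2, -1.4]
grip_width: 0.0126
```

```bash
python3 - <<'E'
from h import *
snap("q"); crop("pics/q_side.png",220,70,200,150,4,"pics/q_s2.png")
prow([(50,.172),(40,.185),(30,.195),(20,.205),(10,.208)])
E
```

```text
t 32.725 [ 0.5898 -0.0147  0.2307]
50 [-0.0, 0.013, 0.009] [9.4, 0.2, -0.1]
40 [-0.0, 0.028, 0.013] [19.4, 0.1, -0.1]
30 [-0.0, 0.038, 0.019] [29.4, 0.1, -0.1]
20 [0.0, 0.047, 0.026] [39.4, 0.1, -0.1]
10 [0.0, 0.047, 0.036] [49.4, 0.1, -0.1]
```

View pics/q_s2.png

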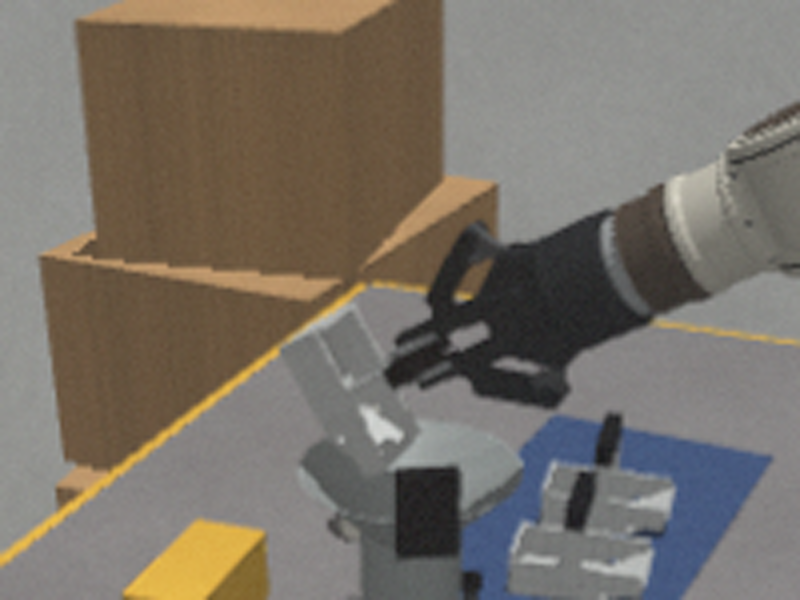

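Emptied. Returning scoop 3.

Emit:
send_rows:
  deltas:
    - {"translation":[0,0.014,0.01],"twist":[9.6,0,0],"grip":0}
    - {"translation":[0,0.029,0.014],"twist":[19.6,0,0],"grip":0}
    - {"translation":[0,0.039,0.021],"twist":[29.6,0,0],"grip":0}
    - {"translation":[0,0.048,0.027],"twist":[39.6,0,0],"grip":0}
    - {"translation":[0,0.048,0.037],"twist":[49.6,0,0],"grip":0}

```text
clock: 33.35
eef_pos: [0.6469, -0.0149, 0.2562]
tool_rot: [0.699, 0.697, 0.113, 0.114]
ft_force: [1.1, -0.6, -1.5]
grip_width: 0.013
```

```bash
python3 - <<'E'
from h import *
rows([.535,-.387,.25],down(-12.7))
E
```

```text
t 33.35 d [-0.3725 -0.1071 -0.029 ] tw [18.4 -2.  12.4]
```

Emit:
send_rows:
  deltas:
    - {"translation":[-0.03,-0.009,-0.006],"twist":[9,-1,4],"grip":0}
    - {"translation":[-0.08,-0.023,-0.012],"twist":[18.4,-2,8],"grip":0}
    - {"translation":[-0.13,-0.037,-0.016],"twist":[18.4,-2,12.4],"grip":0}
    - {"translation":[-0.18,-0.052,-0.018],"twist":[18.4,-2,12.4],"grip":0}
    - {"translation":[-0.23,-0.066,-0.02],"twist":[18.4,-2,12.4],"grip":0}

```text
clock: 33.98
eef_pos: [0.5776, -0.2465, 0.2536]
tool_rot: [0.781, 0.625, 0.0, 0.0]
ft_force: [0.2, -0.7, -2.2]
grip_width: 0.0129
```

```bash
python3 - <<'E'
from h import *
rows([.535,-.387,.25],down(-12.7))
E
```

```text
t 33.975 d [-0.1464 -0.0107  0.0037] tw [0.1 0.  0. ]
```

Emit:
send_rows:
  deltas:
    - {"translation":[-0.05,-0.003,0.003],"twist":[0,0,0],"grip":0}
    - {"translation":[-0.1,-0.007,0.003],"twist":[0,0,0],"grip":0}
    - {"translation":[-0.14,-0.01,0.02],"twist":[0,0,0],"grip":0}
    - {"translation":[-0.146,-0.011,0.065],"twist":[0,0,0],"grip":0}
    - {"translation":[-0.146,-0.011,0.11],"twist":[0,0,0],"grip":0}

```text
clock: 34.6
eef_pos: [0.535, -0.3886, 0.1426]
tool_rot: [0.782, 0.624, 0.001, 0.002]
ft_force: [0.8, 0.6, -2.3]
grip_width: 0.0127
```

```bash
python3 - <<'E'
from h import *
rows([.535,-.387,.0635],down(-12.7))
E
```

```text
t 34.6 d [ 0.0017 -0.0007  0.0791] tw [ 0.2  0.1 -0.1]
```

Emit:
send_rows:
  deltas:
    - {"translation":[0.001,0,0.035],"twist":[0.2,0,0],"grip":0}
    - {"translation":[0.001,0,0.065],"twist":[0.2,0,0],"grip":0}
    - {"translation":[0.001,0,0.078],"twist":[0.2,0,0],"grip":0}
    - {"translation":[0.001,0,0.079],"twist":[0.2,0,0],"grip":0}

```text
clock: 35.1
eef_pos: [0.5357, -0.3879, 0.0635]
tool_rot: [0.782, 0.624, -0.0, 0.0]
ft_force: [0.6, -0.9, -0.4]
grip_width: 0.0128
```

```bash
python3 - <<'E'
from h import *
rows([.535,-.387,.0607],down(-12.7))
E
```

```text
t 35.1 d [ 0.0008 -0.0009  0.0028] tw [ 0.   0.1 -0.1]
```

Emit:
send_rows:
  deltas:
    - {"translation":[0,0,0.0027],"twist":[0,0,0],"grip":0}
    - {"translation":[0,0,0.0027],"twist":[0,0,0],"grip":0}
    - {"translation":[0,0,0.0027],"twist":[0,0,0],"grip":0.3}
    - {"translation":[0,0,0.0027],"twist":[0,0,0],"grip":1}
    - {"translation":[0,0,0.0027],"twist":[0,0,0],"grip":1}

```text
clock: 35.72
eef_pos: [0.5359, -0.3881, 0.0612]
tool_rot: [0.782, 0.624, -0.0, 0.001]
ft_force: [0.4, 0.4, 0.1]
grip_width: 0.0609
```

Emit:
send_rows:
  deltas:
    - {"translation":[0,0,0],"twist":[0,0,0],"grip":1}
    - {"translation":[0,0,-0.03],"twist":[0,0,0],"grip":1}
    - {"translation":[0,0,-0.08],"twist":[0,0,0],"grip":1}
    - {"translation":[0,-0.05,-0.12],"twist":[0,0,0],"grip":1}
    - {"translation":[0,-0.1,-0.17],"twist":[0,0,0],"grip":1}

```text
clock: 36.35
eef_pos: [0.4439, -0.3667, 0.2249]
tool_rot: [0.781, 0.624, -0.001, 0.0]
ft_force: [0.3, -0.8, 1.1]
grip_width: 0.0851
```

```bash
python3 - <<'E'
from h import *
rows([.30,-.05,.29],down(-60))
snap("r"); crop("pics/r_side.png",200,110,220,150,3.6,"pics/r_s2.png")
crop("pics/r_top.png",215,130,250,140,3.2,"pics/r_t2.png")
E
```

```text
t 36.35 d [ 0.2769 -0.2103 -0.0655] tw [ 0.   0.1 47.2]
```

View pics/r_s2.png

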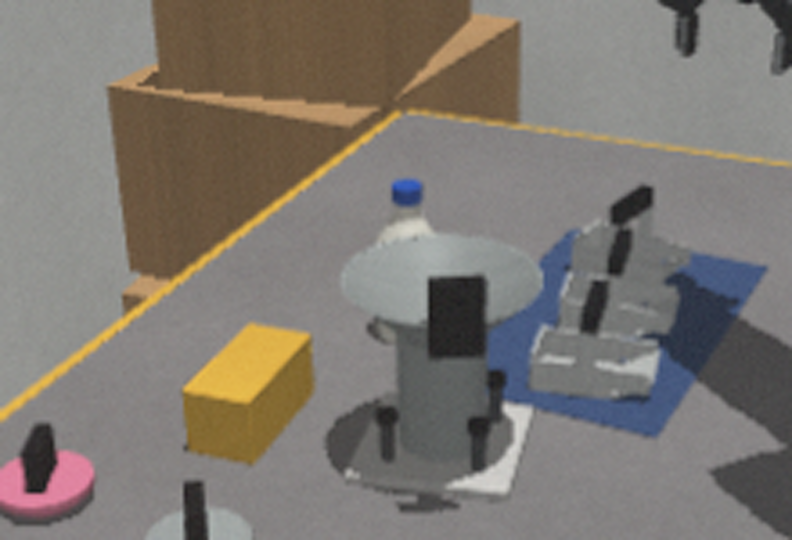

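View pics/r_t2.png

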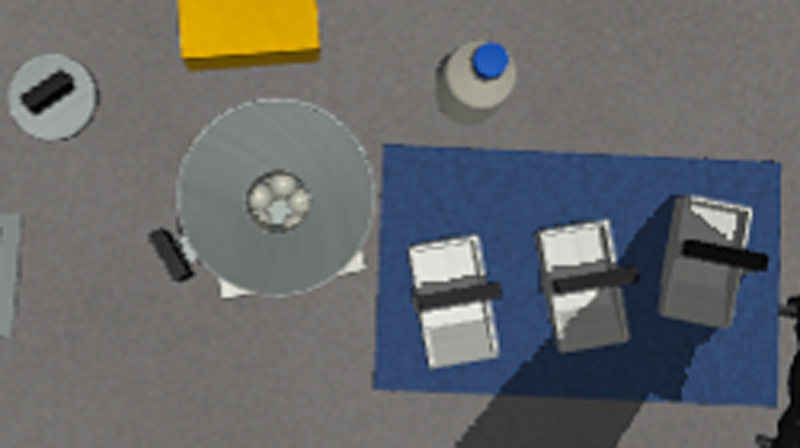

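The lid was knocked from crop (80,135) to (52,97). All the scoops stand empty. Next I'll count the balls through the spout and measure the new lid pose.

```bash
python3 - <<'E'
from h import *
crop("pics/r_top.png",285,175,36,36,14,"pics/r_b.png")
crop("pics/r_top.png",205,135,60,60,10,"pics/r_l.png")
E
```

```text
(no output)
```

View pics/r_b.png

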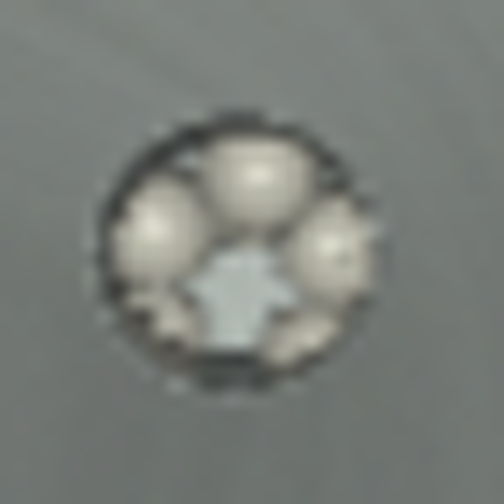

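View pics/r_l.png

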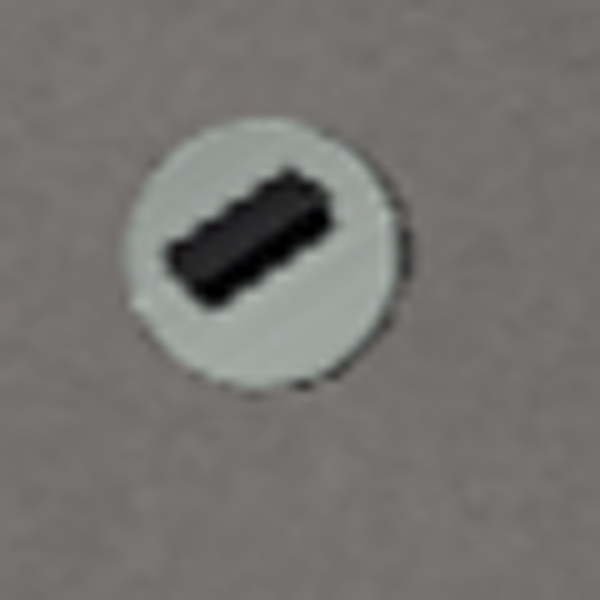

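Five balls are certainly visible and a sixth may be hidden behind the spout edge. Retreating to check for strays before I touch the funnel.

Emit:
send_rows:
  deltas:
    - {"translation":[0.0,-0.12,-0.05],"twist":[0,0,15],"grip":1}
    - {"translation":[0.1,-0.2,-0.06],"twist":[0,0,30],"grip":1}
    - {"translation":[0.18,-0.21,-0.06],"twist":[0,0,47],"grip":1}
    - {"translation":[0.2,-0.21,-0.06],"twist":[0,0,47],"grip":1}
    - {"translation":[0.2,-0.21,-0.06],"twist":[0,0,47],"grip":1}

```text
clock: 37.08
eef_pos: [0.2863, -0.1354, 0.2867]
tool_rot: [0.966, 0.257, 0.003, 0.005]
ft_force: [0.9, -0.1, 0.9]
grip_width: 0.0853
```

```bash
python3 - <<'E'
from h import *
snap("s"); crop("pics/s_top.png",415,180,50,60,10,"pics/s_3.png")
E
```

```text
(no output)
```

View pics/s_top.png

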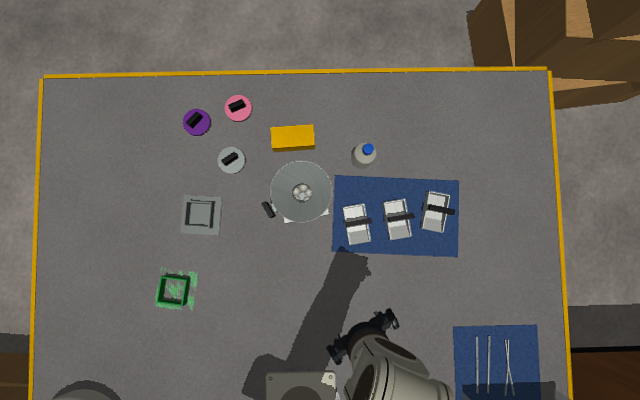

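View pics/s_side.png

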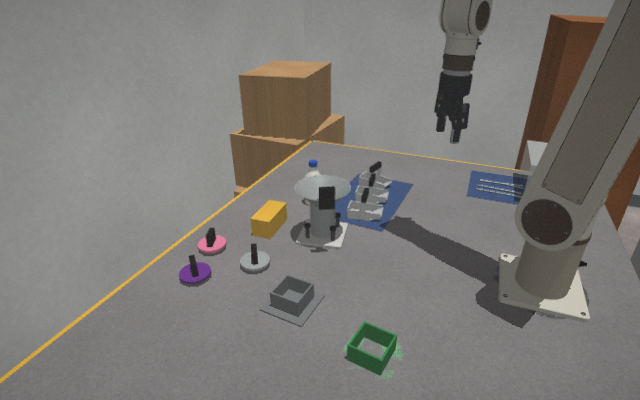

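View pics/s_3.png

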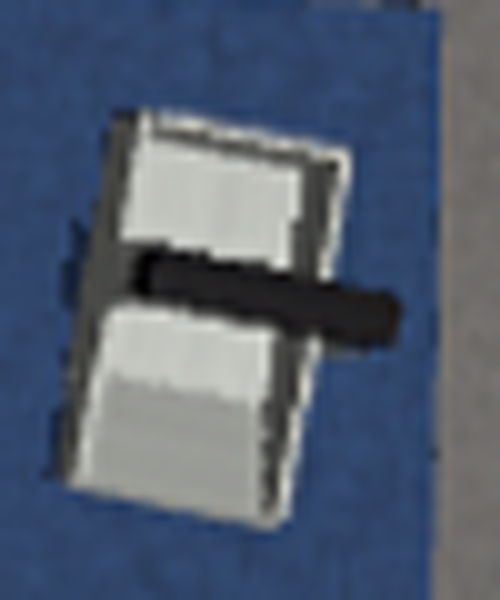

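No stray balls anywhere and scoop 3 is empty. The stand is now visible at (200,214). Measuring the stand and lid.

```bash
python3 - <<'E'
from h import *
crop("pics/s_top.png",170,140,90,100,7.5,"pics/s_l.png")
crop("pics/s_side.png",230,230,110,100,6,"pics/s_l2.png")
E
```

```text
(no output)
```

View pics/s_l.png

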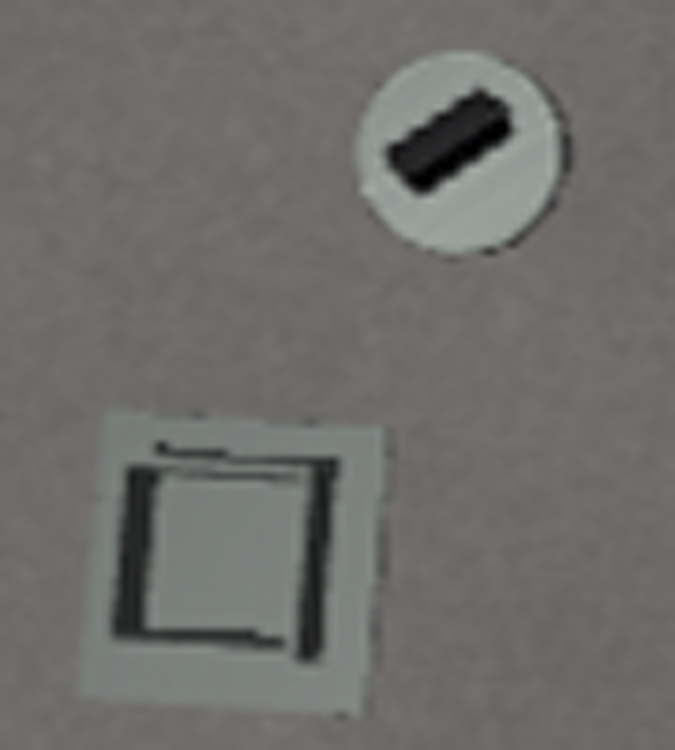

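View pics/s_l2.png

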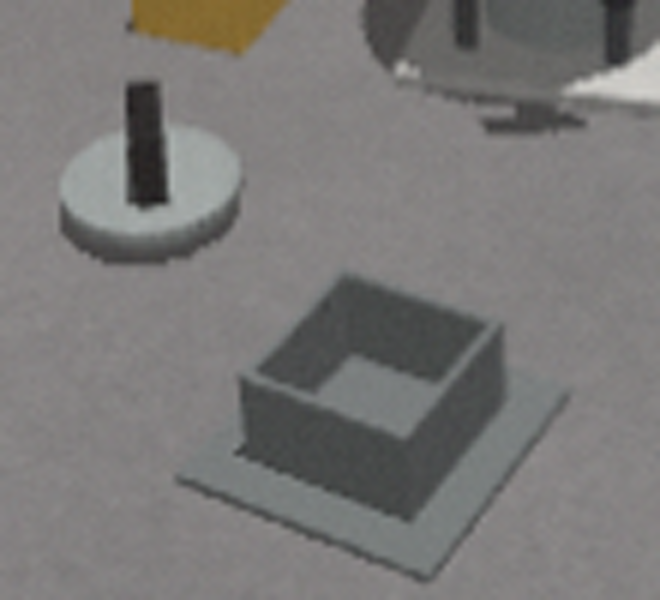

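```bash
python3 - <<'E'
from h import *
o=(170,140);s=7.5
f=[ray("top",cr([q],o,s)[0],.005)[:2] for q in [(105,412),(385,425),(362,715),(82,698)]]
print("stand foot c",np.mean(f,0),[np.linalg.norm(f[i]-f[i-1]) for i in range(4)])
g=[ray("side",cr([q],(230,230),6)[0],.045)[:2] for q in [(345,273),(505,325),(408,438),(240,378)]]
print("stand rim c side",np.mean(g,0),[np.linalg.norm(g[i]-g[i-1]) for i in range(4)])
print("lid",ray("top",cr([(460,151.5)],o,s)[0],.018), ray("side",cr([(151,183)],(230,230),6)[0],.018))
print("old",ray("top",cr([(379,95)],(150,150),4.2)[0],.018))
a=ray("top",cr([(400,168)],o,s)[0],.054);b=ray("top",cr([(492,96)],o,s)[0],.054);print(a,b,(a+b)/2,np.linalg.norm(a-b),np.degrees(np.arctan2(b[1]-a[1],b[0]-a[0])))
rows([.5365,.065,.25],down(-60))
rows([.5365,.065,.16],down(-60))
E
```

```text
stand foot c [0.53742233 0.27462723] [np.float64(0.10889289073589024), np.float64(0.10709271501680917), np.float64(0.11033229320584931), np.float64(0.10639753285641969)]
stand rim c side [0.53439124 0.27809007] [np.float64(0.06890979876172873), np.float64(0.07037768763720194), np.float64(0.06915663180592022), np.float64(0.07113689044201016)]
lid [0.6911895 0.185733  0.018    ] [0.68757902 0.19129926 0.018     ]
old [0.65488158 0.16035596 0.018     ]
[0.67889711 0.2010252  0.054     ] [0.70511223 0.16712088 0.054     ] [0.69200467 0.18407304 0.054     ] 0.04285714586437593 -52.28849297160261
t 37.175 d [ 0.3167 -0.0443  0.0381] tw [ 0.6 -0.2  0.4]
t 37.175 d [ 0.3164 -0.0452  0.1281] tw [ 0.6 -0.2  0.4]
```

Emit:
send_rows:
  deltas:
    - {"translation":[0.317,-0.045,0.037],"twist":[0.6,0,0.4],"grip":1}
    - {"translation":[0.317,-0.045,0.037],"twist":[0.6,0,0.4],"grip":1}
    - {"translation":[0.317,-0.045,0.037],"twist":[0.6,0,0.4],"grip":1}
    - {"translation":[0.317,-0.045,0.037],"twist":[0.6,0,0.4],"grip":1}
    - {"translation":[0.317,-0.045,0.037],"twist":[0.6,0,0.4],"grip":1}

```text
clock: 37.8
eef_pos: [0.5302, 0.0603, 0.2513]
tool_rot: [0.966, 0.259, 0.002, -0.0]
ft_force: [0.4, -0.5, 0.6]
grip_width: 0.085
```

Emit:
send_rows:
  deltas:
    - {"translation":[0.0,0,0],"twist":[0,0,0],"grip":1}

```text
clock: 37.92
eef_pos: [0.5326, 0.0627, 0.2477]
tool_rot: [0.965, 0.261, -0.0, -0.001]
ft_force: [-1.4, -0.1, -0.9]
grip_width: 0.0854
```

```bash
python3 - <<'E'
from h import *
rows([.5365,.065,.161],down(-60))
E
```

```text
t 37.925 d [0.0045 0.0001 0.0867] tw [-0.1 -0.   0.2]
```

Emit:
send_rows:
  deltas:
    - {"translation":[0.0045,0,0.025],"twist":[0,0,0],"grip":1}
    - {"translation":[0.0045,0,0.055],"twist":[0,0,0],"grip":1}
    - {"translation":[0.0045,0,0.08],"twist":[0,0,0],"grip":1}
    - {"translation":[0.0045,0,0.0867],"twist":[0,0,0],"grip":1}
    - {"translation":[0.0045,0,0.0867],"twist":[0,0,0],"grip":0.5}

```text
clock: 38.55
eef_pos: [0.5364, 0.0645, 0.1611]
tool_rot: [0.966, 0.26, -0.0, -0.001]
ft_force: [-0.5, 0.4, 0.4]
grip_width: 0.0698
```

Emit:
send_rows:
  deltas:
    - {"translation":[0,0,0],"twist":[0,0,0],"grip":0}
    - {"translation":[0,0,0],"twist":[0,0,0],"grip":0}
    - {"translation":[0,0,0],"twist":[0,0,0],"grip":0}
    - {"translation":[0,0,0],"twist":[0,0,0],"grip":0}
    - {"translation":[0,0,0],"twist":[0,0,0],"grip":0}

```text
clock: 39.17
eef_pos: [0.5361, 0.0653, 0.1626]
tool_rot: [0.966, 0.26, 0.0, -0.001]
ft_force: [-3.2, 2.7, 6.3]
grip_width: 0.0114
```

Emit:
send_rows:
  deltas:
    - {"translation":[0,0,-0.005],"twist":[0,0,0],"grip":0}
    - {"translation":[0,0,-0.02],"twist":[0,0,0],"grip":0}
    - {"translation":[0,0,-0.04],"twist":[0,0,0],"grip":0}
    - {"translation":[0,0,-0.06],"twist":[0,0,0],"grip":0}
    - {"translation":[0,0,-0.075],"twist":[0,0,0],"grip":0}

```text
clock: 39.8
eef_pos: [0.5365, 0.0651, 0.2391]
tool_rot: [0.966, 0.26, 0.001, -0.001]
ft_force: [-0.1, -0.1, -2.6]
grip_width: 0.0113
```

```bash
python3 - <<'E'
from h import *
a=np.radians(-21)
T=np.array([.5372,.2744])-.092*np.array([np.cos(a),np.sin(a)])
print(T);rows([T[0],T[1],.23],down(-21))
snap("u"); crop("pics/u_side.png",220,110,200,150,4,"pics/u_s2.png")
E
```

```text
[0.4513106  0.30736985]
t 39.8 d [ 0.0481 -0.2522  0.0097] tw [ -0.1  -0.2 -38.8]
```

View pics/u_s2.png

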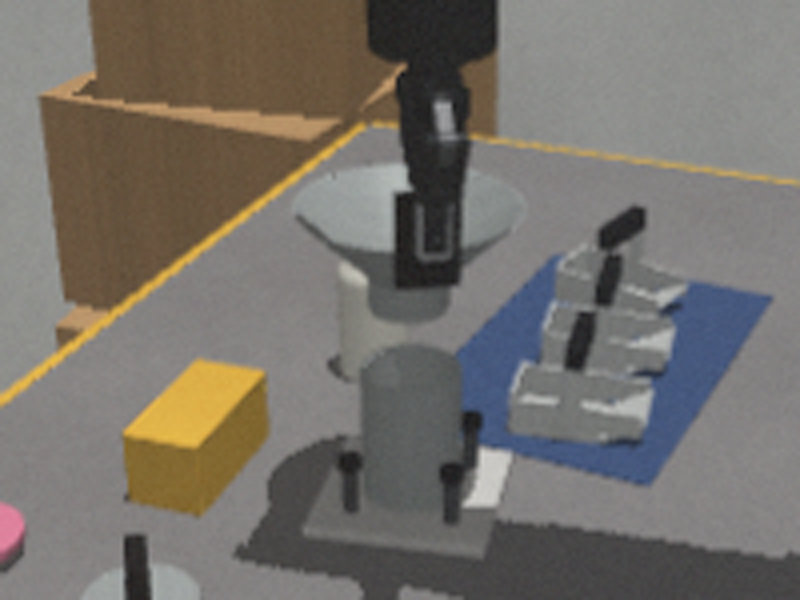

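Funnel is lifted clear. Moving to the stand.

Emit:
send_rows:
  deltas:
    - {"translation":[0.01,-0.05,0],"twist":[0,0,-8],"grip":0}
    - {"translation":[0.02,-0.1,0],"twist":[0,0,-16],"grip":0}
    - {"translation":[0.03,-0.155,0.003],"twist":[0,0,-24],"grip":0}
    - {"translation":[0.04,-0.205,0.006],"twist":[0,0,-32],"grip":0}
    - {"translation":[0.048,-0.252,0.01],"twist":[0,0,-39],"grip":0}

```text
clock: 40.52
eef_pos: [0.4512, 0.3086, 0.2294]
tool_rot: [0.822, 0.57, 0.002, -0.0]
ft_force: [0.1, 0.2, -2.2]
grip_width: 0.0114
```

Emit:
send_rows:
  deltas:
    - {"translation":[0,0,0],"twist":[0,0,0],"grip":0}

```text
clock: 40.65
eef_pos: [0.4492, 0.3112, 0.228]
tool_rot: [0.82, 0.572, 0.001, -0.0]
ft_force: [0.7, -0.5, -2.4]
grip_width: 0.0115
```

```bash
python3 - <<'E'
from h import *
rows([.4513,.3074,.108],down(-21))
snap("v"); crop("pics/v_top.png",150,140,180,110,4.2,"pics/v_t2.png"); crop("pics/v_top.png",285,175,36,36,14,"pics/v_b.png")
E
```

```text
t 40.65 d [-0.0031  0.0032  0.12  ] tw [ 0.  -0.1  0.8]
```

View pics/v_t2.png

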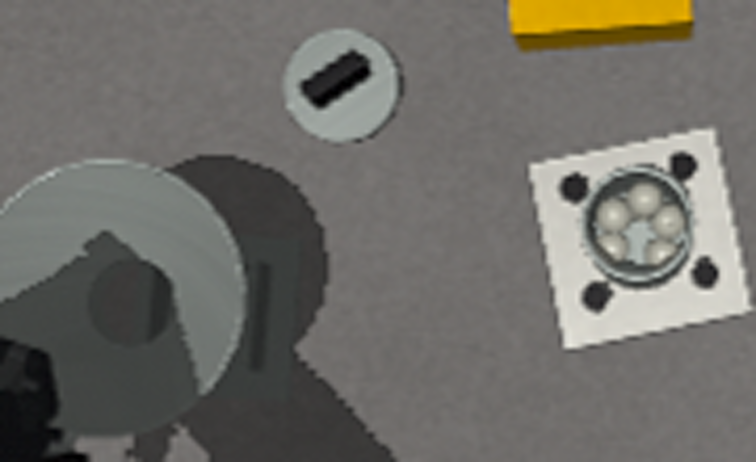

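View pics/v_b.png

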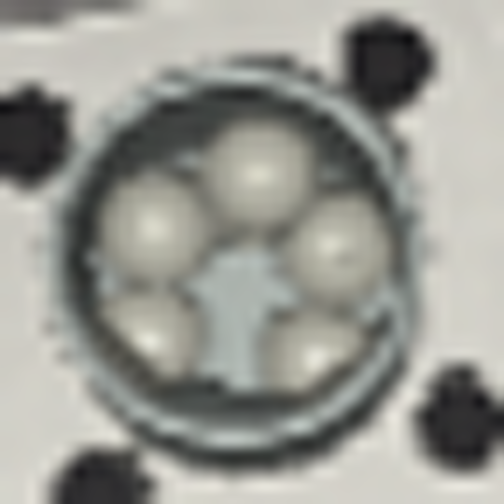

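```bash
python3 - <<'E'
from h import *
f=lambda P:np.round((proj("top",P)-[285,175]+.5)*14-.5)
for z in (.028,.045): print(z,"axis",f([*J,z]),[f([J[0]+.02*np.cos(a),J[1]+.02*np.sin(a),z])[0].tolist() for a in np.radians(np.arange(0,360,45))])
print("rim inner",[f([J[0]+.032*np.cos(a),J[1]+.032*np.sin(a),.11])[0].tolist() for a in np.radians(np.arange(0,360,45))])
for q in [(255,175),(150,225),(335,245),(150,330),(318,350)]:
  for z in(.028,.045):
    P=ray("top",((q[0]+.5)/14-.5+285,(q[1]+.5)/14-.5+175),z)[:2]-J; print(q,z,P.round(4),np.hypot(*P))
E
```

```text
0.028 axis [[243. 298.]] [[241.0, 199.0], [171.0, 229.0], [143.0, 300.0], [173.0, 370.0], [244.0, 398.0], [315.0, 367.0], [343.0, 296.0], [312.0, 227.0]]
0.045 axis [[241. 291.]] [[240.0, 190.0], [169.0, 221.0], [140.0, 292.0], [171.0, 363.0], [243.0, 392.0], [314.0, 361.0], [343.0, 289.0], [312.0, 218.0]]
rim inner [[233.0, 88.0], [112.0, 140.0], [64.0, 262.0], [116.0, 383.0], [239.0, 431.0], [360.0, 378.0], [408.0, 256.0], [355.0, 136.0]]
(255, 175) 0.028 [ 0.0248 -0.0029] 0.024942502291805627
(255, 175) 0.045 [ 0.0229 -0.0031] 0.023095559982878492
(150, 225) 0.028 [0.0151 0.0183] 0.02373524057319669
(150, 225) 0.045 [0.0133 0.0178] 0.02225473603674364
(335, 245) 0.028 [ 0.0104 -0.0187] 0.02136219840505134
(335, 245) 0.045 [ 0.0087 -0.0186] 0.020568446796058057
(150, 330) 0.028 [-0.006   0.0187] 0.019614202691775585
(150, 330) 0.045 [-0.0075  0.0181] 0.019618050194652726
(318, 350) 0.028 [-0.0107 -0.0149] 0.018314806204458422
(318, 350) 0.045 [-0.012  -0.0149] 0.01915258405803458
```

The five visible balls sit 60° apart with the far one clearly higher. That stacking needs a sixth ball on the floor directly beneath the far one, so all six are accounted for. Now lowering the funnel into the stand.

Emit:
send_rows:
  deltas:
    - {"translation":[-0.003,0.003,0.03],"twist":[0,0,0.8],"grip":0}
    - {"translation":[-0.003,0.003,0.06],"twist":[0,0,0.8],"grip":0}
    - {"translation":[-0.003,0.003,0.08],"twist":[0,0,0.8],"grip":0}
    - {"translation":[-0.003,0.003,0.09],"twist":[0,0,0.8],"grip":0}
    - {"translation":[-0.003,0.003,0.09],"twist":[0,0,0.8],"grip":0}

```text
clock: 41.38
eef_pos: [0.4524, 0.3038, 0.1379]
tool_rot: [0.826, 0.563, 0.0, 0.0]
ft_force: [0.2, -0.1, -2.5]
grip_width: 0.0111
```

```bash
python3 - <<'E'
from h import *
rows([.451,.3072,.0985],down(-21)); print(bot.get_obs()["eef_pos"])
E
```

```text
t 41.375 d [ 0.0027 -0.0026  0.0394] tw [ 0.   0.  -0.4]
[0.45243125 0.30377643 0.13793241]
```

Emit:
send_rows:
  deltas:
    - {"translation":[0.0015,-0.003,0.01],"twist":[0,0,-0.4],"grip":0}
    - {"translation":[0.0015,-0.0035,0.02],"twist":[0,0,-0.4],"grip":0}
    - {"translation":[0.0015,-0.0035,0.028],"twist":[0,0,-0.4],"grip":0}
    - {"translation":[0.0015,-0.0035,0.034],"twist":[0,0,-0.4],"grip":0}
    - {"translation":[0.0015,-0.0035,0.034],"twist":[0,0,-0.4],"grip":0}

```text
clock: 42.0
eef_pos: [0.4493, 0.3062, 0.1033]
tool_rot: [0.824, 0.566, -0.001, 0.0]
ft_force: [-0.4, -0.6, -1.7]
grip_width: 0.0115
```

```bash
python3 - <<'E'
from h import *
rows([.450,.3067,.098],down(-21)); print(bot.get_obs()["eef_pos"])
E
```

```text
t 42.0 d [0.0007 0.0005 0.0053] tw [-0.   0.1  0. ]
[0.44931567 0.30621691 0.10329836]
```

Emit:
send_rows:
  deltas:
    - {"translation":[0.0007,0.0005,0.003],"twist":[0,0,0],"grip":0}
    - {"translation":[0.0007,0.0005,0.005],"twist":[0,0,0],"grip":0}
    - {"translation":[0.0007,0.0005,0.006],"twist":[0,0,0],"grip":0}
    - {"translation":[0.0007,0.0005,0.006],"twist":[0,0,0],"grip":0}

```text
clock: 42.5
eef_pos: [0.4503, 0.3069, 0.0979]
tool_rot: [0.824, 0.566, 0.0, 0.0]
ft_force: [-1.3, -0.8, 0.9]
grip_width: 0.0115
```

Emit:
send_rows:
  deltas:
    - {"translation":[0,0,0],"twist":[0,0,0],"grip":0.5}
    - {"translation":[0,0,0],"twist":[0,0,0],"grip":1}
    - {"translation":[0,0,0],"twist":[0,0,0],"grip":1}
    - {"translation":[0,0,-0.03],"twist":[0,0,0],"grip":1}
    - {"translation":[0,0,-0.08],"twist":[0,0,0],"grip":1}

```text
clock: 43.12
eef_pos: [0.449, 0.306, 0.1767]
tool_rot: [0.824, 0.566, -0.003, 0.0]
ft_force: [0.4, 0.2, 0.4]
grip_width: 0.0851
```

Emit:
send_rows:
  deltas:
    - {"translation":[-0.02,-0.06,-0.08],"twist":[0,0,0],"grip":1}
    - {"translation":[-0.04,-0.12,-0.1],"twist":[0,0,0],"grip":1}
    - {"translation":[-0.05,-0.12,-0.1],"twist":[0,0,0],"grip":1}

```text
clock: 43.5
eef_pos: [0.3182, 0.3031, 0.2791]
tool_rot: [0.824, 0.567, -0.001, -0.0]
ft_force: [-0.4, 0.7, 0.1]
grip_width: 0.0853
```

```bash
python3 - <<'E'
from h import *
print(bot.get_obs()["eef_pos"])
snap("w"); crop("pics/w_top.png",150,140,180,110,4.2,"pics/w_t2.png"); crop("pics/w_side.png",200,200,160,120,5,"pics/w_s2.png")
E
```

```text
[0.31817372 0.3031436  0.27914373]
```

View pics/w_t2.png

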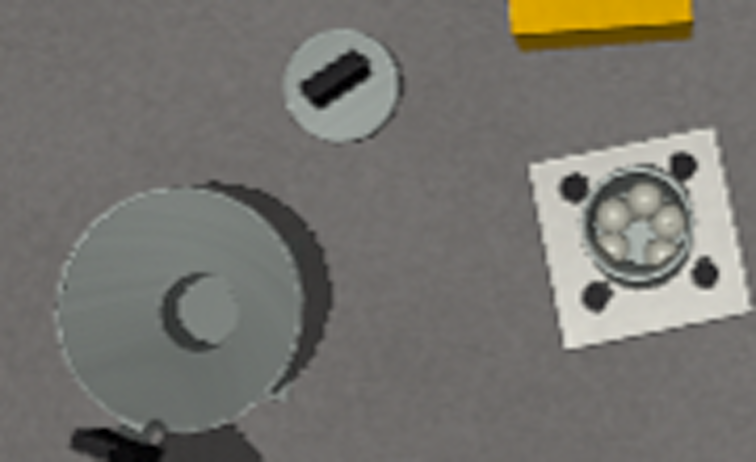

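View pics/w_s2.png

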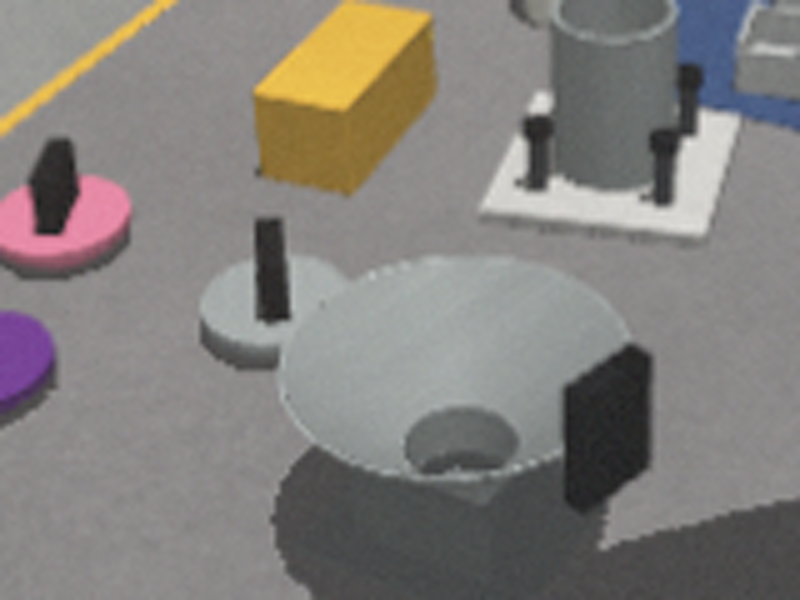

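Funnel sits exactly where it started. Now the lid at (0.691, 0.185).

```bash
python3 - <<'E'
from h import *
rows([.691,.185,.19],down(37.7))
E
```

```text
t 43.6 d [0.0229 0.3911 0.0899] tw [ -0.1  -0.  -58.5]
```

Emit:
send_rows:
  deltas:
    - {"translation":[0.003,0.06,0.01],"twist":[0,0,-10],"grip":1}
    - {"translation":[0.007,0.12,0.02],"twist":[0,0,-20],"grip":1}
    - {"translation":[0.011,0.18,0.035],"twist":[0,0,-30],"grip":1}
    - {"translation":[0.014,0.24,0.05],"twist":[0,0,-40],"grip":1}
    - {"translation":[0.018,0.3,0.07],"twist":[0,0,-50],"grip":1}

```text
clock: 44.22
eef_pos: [0.6049, 0.2123, 0.2094]
tool_rot: [0.504, 0.864, -0.0, -0.0]
ft_force: [0.9, 0.4, 0.7]
grip_width: 0.0855
```

```bash
python3 - <<'E'
from h import *
rows([.691,.185,.11],down(37.7))
E
```

```text
t 44.225 d [-0.0661  0.0616  0.0994] tw [-0.  -0.  -8.3]
```

Emit:
send_rows:
  deltas:
    - {"translation":[-0.04,0.037,0.03],"twist":[0,0,-8.3],"grip":1}
    - {"translation":[-0.066,0.0616,0.07],"twist":[0,0,-8.3],"grip":1}
    - {"translation":[-0.066,0.0616,0.099],"twist":[0,0,-8.3],"grip":1}
    - {"translation":[-0.066,0.0616,0.099],"twist":[0,0,-8.3],"grip":1}
    - {"translation":[-0.066,0.0616,0.099],"twist":[0,0,-8.3],"grip":1}

```text
clock: 44.85
eef_pos: [0.6916, 0.1852, 0.1113]
tool_rot: [0.44, 0.898, 0.0, 0.0]
ft_force: [-0.4, -0.4, 0.8]
grip_width: 0.0853
```

```bash
python3 - <<'E'
from h import *
rows([.6915,.185,.025],down(37.7))
snap("x"); crop("pics/x_side.png",200,160,160,120,5,"pics/x_s2.png")
E
```

```text
t 44.85 d [-0.0001 -0.0002  0.0863] tw [0.1 0.  0. ]
```

View pics/x_s2.png

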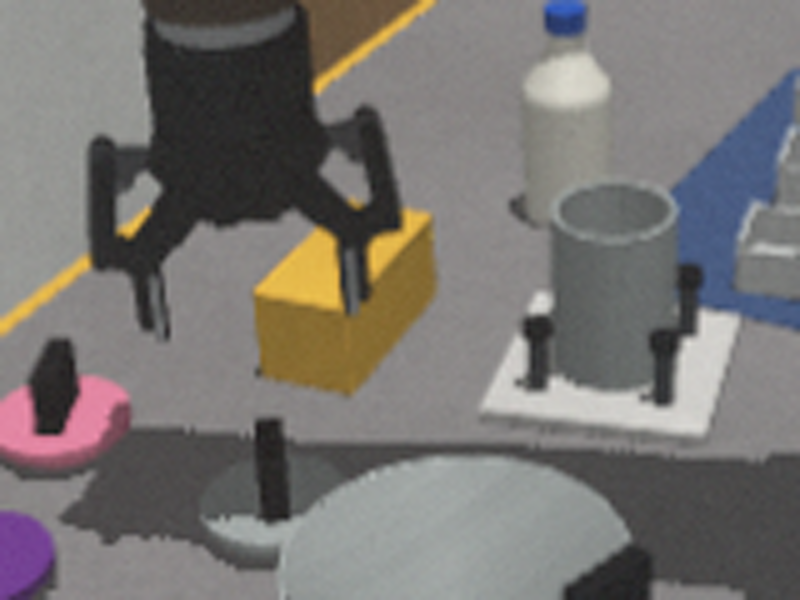

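Emit:
send_rows:
  deltas:
    - {"translation":[0,0,0.03],"twist":[0,0,0],"grip":1}
    - {"translation":[0,0,0.06],"twist":[0,0,0],"grip":1}
    - {"translation":[0,0,0.08],"twist":[0,0,0],"grip":1}
    - {"translation":[0,0,0.085],"twist":[0,0,0],"grip":1}
    - {"translation":[0,0,0.085],"twist":[0,0,0],"grip":0.5}

```text
clock: 45.58
eef_pos: [0.6932, 0.1863, 0.0298]
tool_rot: [0.44, 0.898, 0.002, 0.002]
ft_force: [0.3, -0.2, -0.1]
grip_width: 0.0698
```

Emit:
send_rows:
  deltas:
    - {"translation":[0,0,0],"twist":[0,0,0],"grip":0.2}
    - {"translation":[0,0,0],"twist":[0,0,0],"grip":0}
    - {"translation":[0,0,0],"twist":[0,0,0],"grip":0}
    - {"translation":[0,0,0],"twist":[0,0,0],"grip":0}
    - {"translation":[0,0,0],"twist":[0,0,0],"grip":0}

```text
clock: 46.2
eef_pos: [0.6937, 0.1864, 0.0308]
tool_rot: [0.44, 0.898, 0.003, 0.003]
ft_force: [-0.3, -1.3, 5.2]
grip_width: 0.0129
```

```bash
python3 - <<'E'
from h import *
o=bot.get_obs();print(o["eef_pos"],R.from_quat(o["tool_rot"]).as_matrix().round(3))
snap("y"); crop("pics/y_side.png",200,160,160,120,5,"pics/y_s2.png")
E
```

```text
[0.69374837 0.18639613 0.03075809] [[-0.613  0.79   0.008]
 [ 0.79   0.613  0.002]
 [-0.003  0.007 -1.   ]]
```

View pics/y_s2.png

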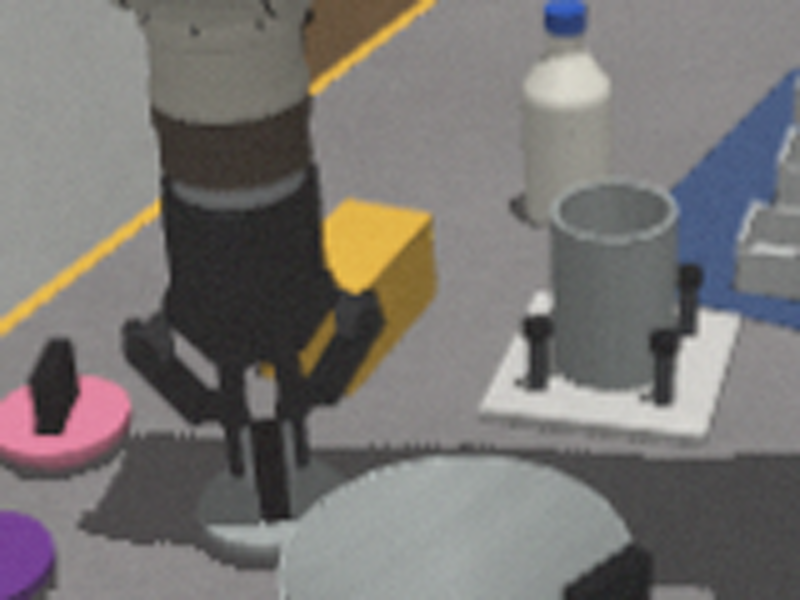

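Gripped (12.9 mm on the 14 mm bar). Lifting.

Emit:
send_rows:
  deltas:
    - {"translation":[0,0,-0.005],"twist":[0,0,0],"grip":0}
    - {"translation":[0,0,-0.03],"twist":[0,0,0],"grip":0}
    - {"translation":[0,0,-0.07],"twist":[0,0,0],"grip":0}
    - {"translation":[0,-0.01,-0.11],"twist":[0,0,0],"grip":0}
    - {"translation":[0,-0.02,-0.15],"twist":[0,0,0],"grip":0}

```text
clock: 46.92
eef_pos: [0.6759, 0.1736, 0.1804]
tool_rot: [0.44, 0.898, 0.002, 0.002]
ft_force: [-0.1, 1.5, -2.1]
grip_width: 0.0127
```

```bash
python3 - <<'E'
from h import *
rows([.583,-.0148,.185],down(15))
snap("z"); crop("pics/z_side.png",200,120,160,120,5,"pics/z_s2.png")
E
```

```text
t 46.925 d [-0.0919 -0.1888 -0.0054] tw [ 0.3  0.1 22.8]
```

View pics/z_s2.png

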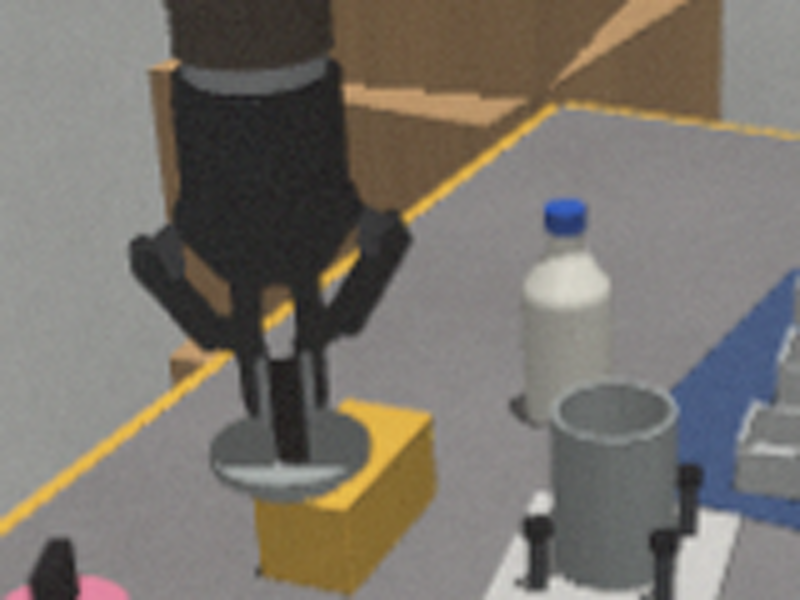

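Emit:
send_rows:
  deltas:
    - {"translation":[-0.018,-0.038,-0.004],"twist":[0.3,0,6],"grip":0}
    - {"translation":[-0.042,-0.085,-0.005],"twist":[0.3,0,12],"grip":0}
    - {"translation":[-0.066,-0.135,-0.005],"twist":[0.3,0,18],"grip":0}
    - {"translation":[-0.085,-0.175,-0.005],"twist":[0.3,0,22.8],"grip":0}
    - {"translation":[-0.092,-0.189,-0.005],"twist":[0.3,0,22.8],"grip":0}

```text
clock: 47.65
eef_pos: [0.5835, -0.0167, 0.1873]
tool_rot: [0.61, 0.792, 0.003, 0.003]
ft_force: [0.4, 1.2, -2.6]
grip_width: 0.0125
```

Emit:
send_rows:
  deltas:
    - {"translation":[0,0,0],"twist":[0,0,0],"grip":0}
    - {"translation":[0,0,0],"twist":[0,0,0],"grip":0}

```text
clock: 47.9
eef_pos: [0.5837, -0.0158, 0.1864]
tool_rot: [0.61, 0.793, 0.003, 0.002]
ft_force: [-0.2, 0.6, -3.0]
grip_width: 0.013
```

```bash
python3 - <<'E'
from h import *
rows([.583,-.0148,.145],down(15))
snap("A"); crop("pics/A_side.png",240,120,140,120,5,"pics/A_s2.png")
E
```

```text
t 47.9 d [ 0.0011 -0.0007  0.0414] tw [ 0.4 -0.  -0.1]
```

View pics/A_s2.png

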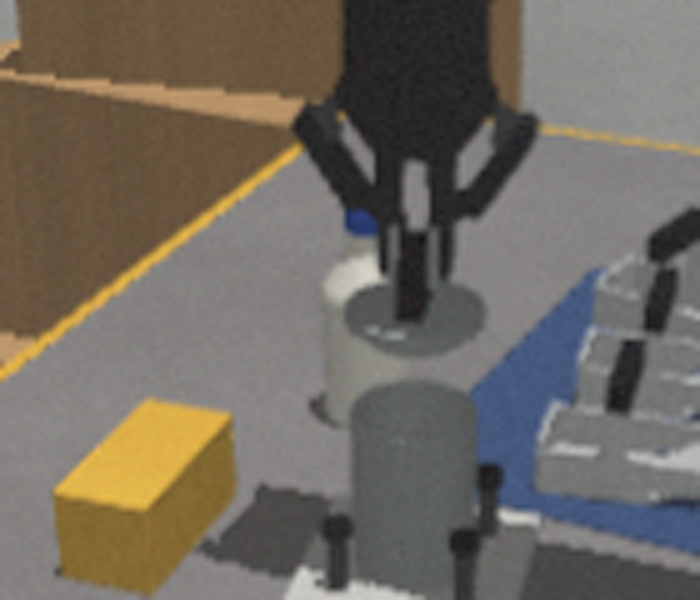

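Lid is centred above the jar and level (±0.4°). Lowering: the rim entry is at TCP 0.141, home at about 0.131.

Emit:
send_rows:
  deltas:
    - {"translation":[0.001,0,0.015],"twist":[0.4,0,0],"grip":0}
    - {"translation":[0.001,0,0.03],"twist":[0.4,0,0],"grip":0}
    - {"translation":[0.001,0,0.042],"twist":[0.4,0,0],"grip":0}
    - {"translation":[0.001,0,0.049],"twist":[0.4,0,0],"grip":0}
    - {"translation":[0.001,0,0.052],"twist":[0.4,0,0],"grip":0}

```text
clock: 48.62
eef_pos: [0.5838, -0.0144, 0.1342]
tool_rot: [0.609, 0.793, 0.0, -0.0]
ft_force: [-0.5, 0.7, -0.9]
grip_width: 0.0128
```

```bash
python3 - <<'E'
from h import *
print(bot.get_obs()["ft_force"]);rows([.583,-.0148,.131],down(15))
E
```

```text
[-0.47951848  0.69845581 -0.91406442]
t 48.625 d [-0.0001 -0.0009  0.0032] tw [-0.  -0.  -0.1]
```

Emit:
send_rows:
  deltas:
    - {"translation":[0,0,0.002],"twist":[0,0,0],"grip":0}
    - {"translation":[0,0,0.0035],"twist":[0,0,0],"grip":0}
    - {"translation":[0,0,0.0045],"twist":[0,0,0],"grip":0}
    - {"translation":[0,0,0.0045],"twist":[0,0,0],"grip":0}

```text
clock: 49.12
eef_pos: [0.5841, -0.0144, 0.1307]
tool_rot: [0.609, 0.793, 0.0, 0.0]
ft_force: [-2.7, 0.5, 3.3]
grip_width: 0.0128
```

```bash
python3 - <<'E'
from h import *
print(bot.get_obs()["ft_force"],bot.get_obs()["eef_pos"])
snap("B"); crop("pics/B_side.png",240,150,140,110,5,"pics/B_s2.png")
E
```

```text
[-2.69132521  0.48898197  3.348518  ] [ 0.58406979 -0.01443717  0.13068669]
```

View pics/B_s2.png

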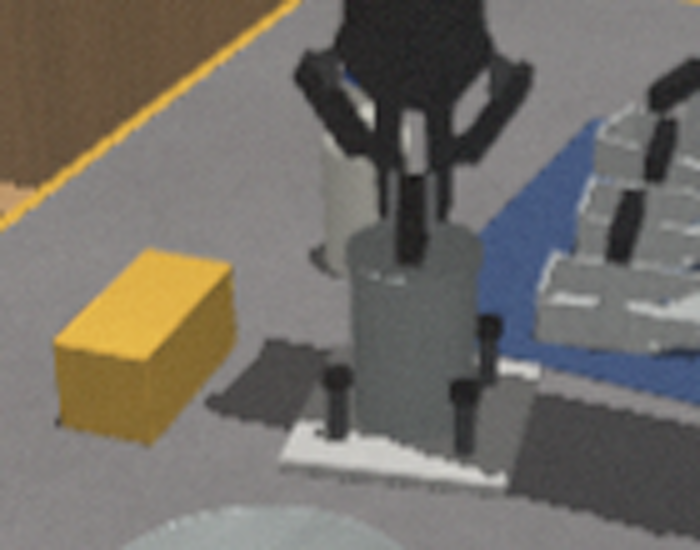

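Contact felt at the expected home height. Releasing and retreating.

Emit:
send_rows:
  deltas:
    - {"translation":[0,0,0],"twist":[0,0,0],"grip":0.3}
    - {"translation":[0,0,0],"twist":[0,0,0],"grip":0.8}
    - {"translation":[0,0,0],"twist":[0,0,0],"grip":0.8}
    - {"translation":[0,0,-0.03],"twist":[0,0,0],"grip":0.8}
    - {"translation":[0,0,-0.08],"twist":[0,0,0],"grip":1}

```text
clock: 49.85
eef_pos: [0.5825, -0.0144, 0.2091]
tool_rot: [0.609, 0.793, -0.001, -0.002]
ft_force: [1.3, -0.4, 0.4]
grip_width: 0.0836
```

Emit:
send_rows:
  deltas:
    - {"translation":[0,-0.06,-0.07],"twist":[0,0,0],"grip":1}
    - {"translation":[0,-0.12,-0.1],"twist":[0,0,0],"grip":1}
    - {"translation":[0,-0.18,-0.1],"twist":[0,0,0],"grip":1}
    - {"translation":[0,-0.25,-0.1],"twist":[0,0,0],"grip":1}
    - {"translation":[0,-0.25,-0.1],"twist":[0,0,0],"grip":1}

```text
clock: 50.48
eef_pos: [0.3389, -0.0791, 0.3107]
tool_rot: [0.61, 0.793, -0.001, -0.001]
ft_force: [0.5, -0.4, 0.7]
grip_width: 0.0853
```

Emit:
send_rows:
  deltas:
    - {"translation":[0,0,0],"twist":[0,0,0],"grip":1}
    - {"translation":[0,0,0],"twist":[0,0,0],"grip":1}
    - {"translation":[0,0,0],"twist":[0,0,0],"grip":1}

```text
clock: 50.85
eef_pos: [0.3399, -0.079, 0.3104]
tool_rot: [0.609, 0.793, -0.001, -0.001]
ft_force: [0.2, -0.4, 0.8]
grip_width: 0.0851
```

```bash
python3 - <<'E'
from h import *
snap("C"); crop("pics/C_side.png",190,140,240,180,3.3,"pics/C_s2.png"); crop("pics/C_top.png",150,100,320,170,2.5,"pics/C_t2.png"); crop("pics/C_top.png",270,160,65,65,9,"pics/C_l.png")
E
```

```text
(no output)
```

View pics/C_s2.png

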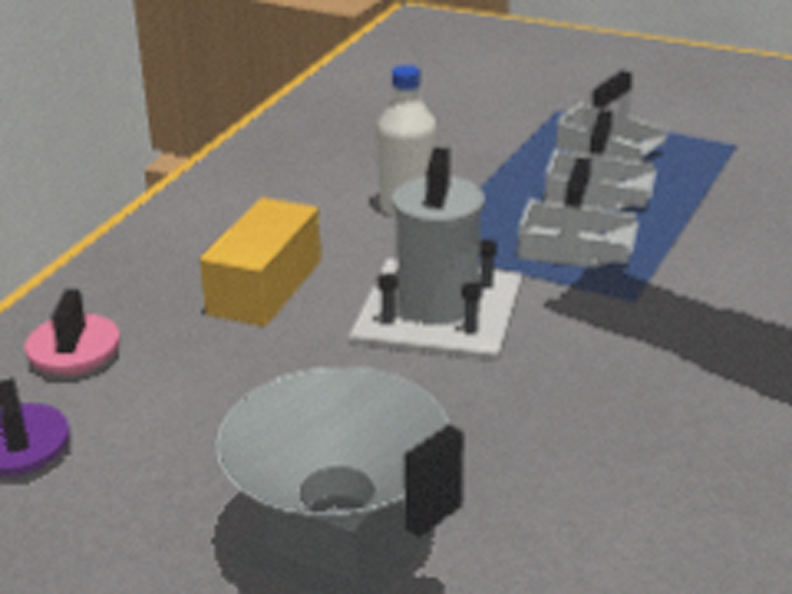

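View pics/C_t2.png

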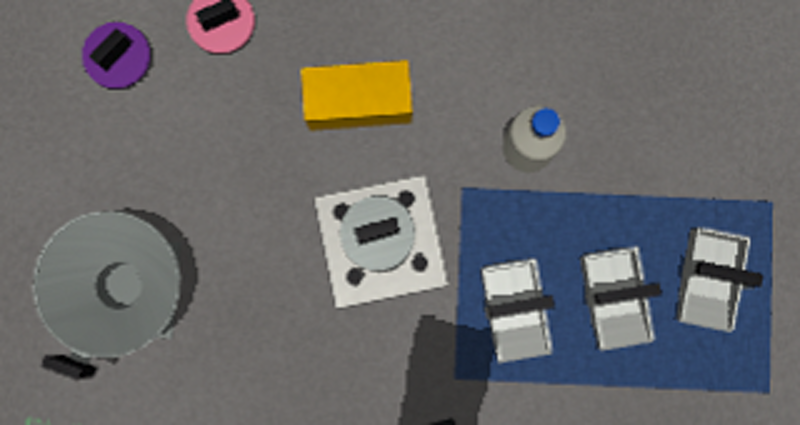

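View pics/C_l.png

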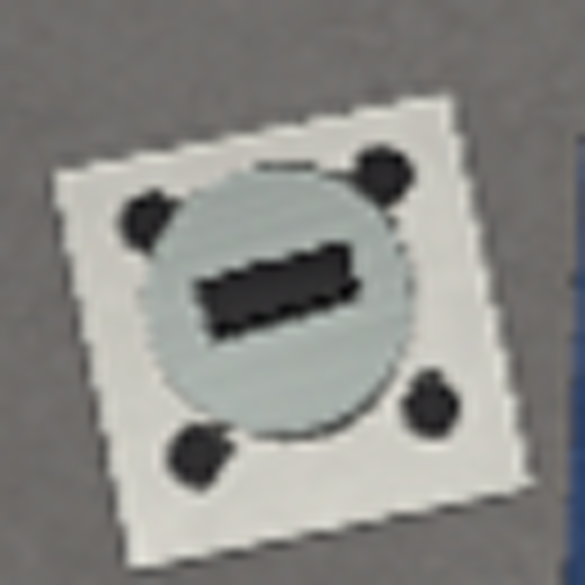

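```bash
python3 - <<'E'
from h import *
P=ray("top",cr([(278.5,302)],(270,160),9)[0],.118); print(P, P[:2]-J, bot.get_obs()["clock"])
print(bot.job_done())
E
```

```text
[ 0.58260951 -0.0126517   0.118     ] [-0.00089049  0.0021483 ] 50.95
the job is handed in; nothing more can be done
None
```

I finished every step of the task and handed the job in at about 51 s of the 210 s allowed. No verdict is reported.

I seated the funnel in the jar and poured all three scoops through it, two balls each. Each emptied scoop went back to its place on the mat, then the funnel to its stand and the lid onto the jar. The lid was knocked a few centimetres aside partway through, so I measured it again before gripping it.

What the last checks showed:
- **Lid:** its centre measures about 2.3 mm from the jar axis. It met contact at the height expected for fully home, and it looks level.
- **Funnel:** its rim is at the same pixels as when it started in the stand.
- **Scoops:** all three are upright, empty and on the mat.
- **Bystanders:** the bottle and carton have not visibly moved.
- **Balls:** I could only see five balls directly in the open jar. The way they were stacked needs a sixth underneath, and there were no stray balls on the bench or in the scoops. So six in the jar is an inference rather than a direct count.

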